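Snap the hones back into their colour racks

ROBOT

A 6-joint arm with a two-finger parallel gripper is mounted at the origin on the work surface. World frame = base frame: x ahead of the robot, y to its left, z up, the work surface at z = 0. Lengths are in m, angles in degrees, forces in N, time in s.
With the tool pointing down it reaches from about 0.35 to 0.875 m from the base axis. Payload 15.5 kg.
Tool frame: the origin (TCP) lies midway between the tips of the shut fingers; the grasp point (between the pads) lies 19 mm behind it; z points along the fingers, x is the direction in which the jaws open and shut, and the axes are right-handed (so a half turn about z gives the same grasp; the last joint's range is limited). The gripper opens to 85 mm and grips with 20 to 120 N. Pads are 22 mm wide; open, the fingers measure 114 mm over their backs; the gripper's body (76 mm by 85 mm) begins 54 mm behind the grasp point. The pads swing forward as they close: fully open they stand 13 mm farther back than shut.
Start: joints at [66.377, 28.281, 77.091, -0, 74.628, -5.472], TCP at [0.195, 0.594, 0.231] pointing down, gripper open.
Joint ranges: [-166.48, 166.48], [-47.26, 123.95], [12.59, 153.08], [-70.14, 250.14], [6.76, 159.57], [-176.63, 176.63]. Speed limits (degrees/s): [108.29, 108.29, 147.25, 172.46, 172.46, 172.46].

INTERFACE

Orientations are given as [roll, pitch, yaw] about the fixed x, y, z axes, in that order (R = Rz(yaw) Ry(pitch) Rx(roll)).
In Python, from plant import readout, viewer, close_job gives the robot as it stands. The module is installed in compiled form; this text tells all that it offers.
- The arm moves only by the tool jog_arm, never from a script. Its argument "deltas" is a list of rows, each a list of 7 numbers: the finger opening in mm, from 0 to 85.4, then the shift along the world's x, y, z in mm, then the turn, a rotation vector about the world's x, y, z in rad. A call has 1 to 20 rows; each row is the pose to reach, as a shift and turn from the pose commanded when the call began; what a row does not reach only later rows make up. A row lasts 1/8 s, in which the tool goes at most 62.5 mm and 10.7 degrees, less where a joint would pass 70% of its speed; a pose out of reach is approached as far as the arm can. A call with a gripper value outside its range is refused whole. The fingers move at their own pace and stop on an object; "newtons" is the grip in N (left out, the last holds). Time passes only in rows, so rows that repeat a pose let the fingers close. It gives the time, the measured TCP pose, the force and the opening at its end, in the units of the state.
- readout.state(): the state, without advancing time (a new reading comes with each control period).
- viewer.read_camera(name): name is "scene" or "top"; returns a dict with "img" (480x640x3 uint8, blue, green, red), "camera_matrix" (3x3 intrinsics, pixels), "rvec" (rotation vector, rad) and "tvec" (3), from world to camera coordinates, as OpenCV has them. Camera axes: x right, y down, z forward; pixel columns grow to the right and rows downward; lengths in m; the calibration is good to about 2 mm. A picture is of the moment at which its call begins. There is no depth.
- close_job(): hands the job in, once; it reports no verdict.
Trained networks look in a picture, given as the dict that the camera call returned (one of the last four; its "shot" number tells which), for a name from the list of things; names that differ only in an ending like _2 or _b are one class to them, and where a whole thing is asked for, a point or a joint stands for the part that bears it (a point fixed in the world has none). Each returns a list of dicts, best first, with "score" (0 to 1); they miss things now and then, are a little off and sometimes report something else, mostly with a low value. They report only what shows in the picture. A call takes as long as a camera call. They do not tell look-alikes from the thing itself.
- viewer.boxes_of(picture, thing): "xyz" ([x, y, z] in m, in world coordinates, good to about 4 mm: the middle of the surface that is visible of it).
- viewer.cut_out(picture, thing): "region" (480x640 bool, what is visible of it).
- viewer.mark_of(picture, thing): "xyz" ([x, y, z] in m, in world coordinates, good to about 4 mm: a listed point, or the origin of a listed thing).
The state is a dict: "clock": time; "q": joint angles; "qd": joint speeds; "joint_torque": joint torques, N m; "tool_pos": TCP position; "ee_rot": TCP orientation; "wrist_force": force on the tool from outside, world axes, zero at the start; "moment": the same for the moment, N m; "opening": opening from 0.0 (shut) to 1.0 (fully open).
Only numpy, scipy, OpenCV 4.12 (cv2) and the standard library are available. Lean on these libraries where they do the work, as an engineer would, in place of code of your own. Each camera call takes 0.05 s, during which the arm holds its last target.

TASK

Tidy the sharpening bench: put every red-grip hone into a clip of the red rack and every blue-grip hone into a clip of the blue rack, moving any that were clipped into the wrong one, and take the worn yellow-grip hones out of the racks and lay them in the green basket. Push each hone that goes into a rack straight down until both ends snap fully home, then stop pushing at once rather than bearing down on the rack, and leave the other things on the bench where they are.

Things in the scene. Friction and masses are not known exactly. Their poses are not given: they have to be found in the camera images.
- R1_c (a point): Centre of a double-ended hand hone with a red grip; it lies loose on the bench; may be absent (then None). Square grip 60 x 26 x 26 mm; a round dark steel stub, 16 mm across, sticks out 30 mm from each end (120 mm overall). About 0.12 kg. x along the hone; alike end for end and on all four sides. On the bench its centre is 13 mm up.
- R2_c (a point): Centre of a double-ended hand hone with a red grip; it lies loose on the bench; may be absent (then None). Square grip 60 x 26 x 26 mm; a round dark steel stub, 16 mm across, sticks out 30 mm from each end (120 mm overall). About 0.12 kg. x along the hone; alike end for end and on all four sides. On the bench its centre is 13 mm up.
- R3_c (a point): Centre of a double-ended hand hone with a red grip; it starts snapped into the blue rack, which is the wrong one. Square grip 60 x 26 x 26 mm; a round dark steel stub, 16 mm across, sticks out 30 mm from each end (120 mm overall). About 0.12 kg. x along the hone; alike end for end and on all four sides. On the bench its centre is 13 mm up.
- B1_c (a point): Centre of a double-ended hand hone with a blue grip; it lies loose on the bench; may be absent (then None). Square grip 60 x 26 x 26 mm; a round dark steel stub, 16 mm across, sticks out 30 mm from each end (120 mm overall). About 0.12 kg. x along the hone; alike end for end and on all four sides. On the bench its centre is 13 mm up.
- B2_c (a point): Centre of a double-ended hand hone with a blue grip; it lies loose on the bench; may be absent (then None). Square grip 60 x 26 x 26 mm; a round dark steel stub, 16 mm across, sticks out 30 mm from each end (120 mm overall). About 0.12 kg. x along the hone; alike end for end and on all four sides. On the bench its centre is 13 mm up.
- B3_c (a point): Centre of a double-ended hand hone with a blue grip; it starts snapped into the red rack, which is the wrong one. Square grip 60 x 26 x 26 mm; a round dark steel stub, 16 mm across, sticks out 30 mm from each end (120 mm overall). About 0.12 kg. x along the hone; alike end for end and on all four sides. On the bench its centre is 13 mm up.
- Y1_c (a point): Centre of a double-ended hand hone with a yellow grip; it is worn out and starts snapped into the red rack; may be absent (then None). Square grip 60 x 26 x 26 mm; a round dark steel stub, 16 mm across, sticks out 30 mm from each end (120 mm overall). About 0.12 kg. x along the hone; alike end for end and on all four sides. On the bench its centre is 13 mm up.
- Y2_c (a point): Centre of a double-ended hand hone with a yellow grip; it is worn out and starts snapped into the blue rack; may be absent (then None). Square grip 60 x 26 x 26 mm; a round dark steel stub, 16 mm across, sticks out 30 mm from each end (120 mm overall). About 0.12 kg. x along the hone; alike end for end and on all four sides. On the bench its centre is 13 mm up.
- rack_red: Red rack for red-grip hones, bolted down, 120 x 250 mm; origin mid-underside on the bench, z up. Base plate 12 mm thick; two rails along y at x = -42 and +42 mm, 12 mm thick, tops 47 mm up. Three stations at y = -80, 0, +80 mm: pairs of steel spring jaws on both rails, reaching 75 mm up. Between the rails, and between the clips, 70 mm or more is free for grip and fingers.
- rack_red_s0 (a point): Station 0 of the red rack: where the centre of a fully seated hone lies, 55 mm above the bench; axes as the rack's, x along the hone. A hone goes in level, pushed straight down, a stub in the clip at each end, the grip between the rails; seated, the stubs lie on the rails under the jaw tips, with a little play. One hone per station.
- rack_red_s1 (a point): Station 1 of the red rack: where the centre of a fully seated hone lies, 55 mm above the bench; axes as the rack's, x along the hone. The jaws touch the stubs when the centre is about 16 mm above its seat; resistance peaks at about 11 to 15 N in all some 12 mm above the seat, then falls, and the jaws snap over the stubs. Pulling straight up takes about as much.
- rack_red_s2 (a point): Station 2 of the red rack: where the centre of a fully seated hone lies, 55 mm above the bench; axes as the rack's, x along the hone. The jaw mouths flare to 30 mm at their top, so about 8 mm sideways and 6 mm lengthways of error is forgiven.
- rack_blue: Blue rack for blue-grip hones, bolted down, 120 x 250 mm; origin mid-underside on the bench, z up. Base plate 12 mm thick; two rails along y at x = -42 and +42 mm, 12 mm thick, tops 47 mm up. Three stations at y = -80, 0, +80 mm: pairs of steel spring jaws on both rails, reaching 75 mm up. Between the rails, and between the clips, 70 mm or more is free for grip and fingers.
- rack_blue_s0 (a point): Station 0 of the blue rack: where the centre of a fully seated hone lies, 55 mm above the bench; axes as the rack's, x along the hone. A hone goes in level, pushed straight down, a stub in the clip at each end, the grip between the rails; seated, the stubs lie on the rails under the jaw tips, with a little play. One hone per station.
- rack_blue_s1 (a point): Station 1 of the blue rack: where the centre of a fully seated hone lies, 55 mm above the bench; axes as the rack's, x along the hone. The jaws touch the stubs when the centre is about 16 mm above its seat; resistance peaks at about 11 to 15 N in all some 12 mm above the seat, then falls, and the jaws snap over the stubs. Pulling straight up takes about as much.
- rack_blue_s2 (a point): Station 2 of the blue rack: where the centre of a fully seated hone lies, 55 mm above the bench; axes as the rack's, x along the hone. The jaw mouths flare to 30 mm at their top, so about 8 mm sideways and 6 mm lengthways of error is forgiven.
- tin: Bystander, leave alone: flat aluminium tin, 52 mm across, 30 mm high, between the racks; origin in the middle of its underside.
- stick: Bystander, leave alone: white dressing stick 90 x 22 x 15 mm, lying in front of the tin; origin in the middle of its underside.
- stone: Bystander, leave alone: grey bench stone 50 x 150 x 25 mm; origin in the middle of its underside.
- screwdriver: Bystander, leave alone: black screwdriver, lying; origin midway along it.
- tape: Bystander, leave alone: ring of tape 90 mm across, 30 mm high; origin in the middle of its underside.
- basket: Green open basket for worn hones, fixed to the bench, 160 x 170 mm outside, 60 mm high, walls and floor 4 mm; origin in the middle of its underside, x along the 160 mm side, z up. No clips: hones are simply laid inside, two may lie on one another.
There are look-alikes about, which are no part of the job. Leave any turquoise or white look-alike of the part that bears Y2_c alone.

How it is judged:
By the outcome, as a careful person would: the job done as asked, in the order asked, and still so for the second after the job is handed in, with the robot touching nothing.
Of R1, R2, B1, B2 only 3 to 4 are there at a start; the rules pass over those that are not, and their reading is None.
Of Y1, Y2 only 1 to 2 are there at a start; the rules pass over those that are not, and their reading is None.
At some moment in a run one of R1, R2, B1, B2 may be knocked a few centimetres aside while the robot is not near it.
Once in a run the grip may slacken for a moment while it holds something.
It also fails if it takes over 210 s, if anything falls off the work surface, if the arm or the gripper's body presses on something with over 40 N, if the wrist force passes 120 N, or if a joint passes its speed limit or range.

## Working session

There is one attempt and no reset: what is moved stays moved. The work goes in short steps, Python scripts to look and compute and a tool call to move; the robot and the scene stay as the last step left them, time stands still between calls to the robot, and variables do not carry over. Pictures are saved under pics/ and viewed, and the job is handed in when it is done.

Besides the shell and the picture viewer there is one more tool, called after "Emit:" as a command line: name --pt "numbers of a row" for each row, then --argument value for the rest. jog_arm: Moves the arm, as the interface text tells. Its arguments: {"type":"object","properties":{"deltas":{"type":"array"},"newtons":{"type":"number"}},"required":["deltas"]}

```bash
mkdir -p pics
cat > h.py <<'E'
import numpy as np, cv2
from plant import readout, viewer
def snap(cam,name):
    p=viewer.read_camera(cam); cv2.imwrite(f'pics/{name}.png',p['img']); return p
def proj(p,X):
    return cv2.projectPoints(np.array(X,float).reshape(-1,3),np.array(p['rvec'],float),np.array(p['tvec'],float),np.array(p['camera_matrix'],float),None)[0].reshape(-1,2)
def back(p,uv,z):
    R=cv2.Rodrigues(np.array(p['rvec'],float))[0];K=np.array(p['camera_matrix'],float);t=np.array(p['tvec'],float).ravel()
    C=-R.T@t
    d=(R.T@np.linalg.inv(K)@np.c_[np.array(uv,float).reshape(-1,2),np.ones(len(np.array(uv).reshape(-1,2)))].T).T
    return C+d*((z-C[2])/d[:,2])[:,None]
E
python3 - <<'E'
from h import *
s=readout.state(); print({k:np.round(v,3).tolist() for k,v in s.items()})
t=snap('top','t0'); snap('scene','s0')
R=cv2.Rodrigues(np.array(t['rvec'],float))[0];print(-R.T@np.ravel(t['tvec']),R.round(3).tolist(),t['camera_matrix'])
for n in ['rack_red','rack_blue','basket','rack_red_s0','rack_blue_s0','tin','stick','stone','screwdriver','tape']:
    print(n,[(np.round(d['xyz'],3).tolist(),round(d['score'],2)) for d in viewer.mark_of(t,n)][:4])
for n in ['R1_c','B1_c','Y1_c']:
    print(n,[(np.round(d['xyz'],3).tolist(),round(d['score'],2)) for d in viewer.mark_of(t,n)][:8])
E
```

```text
{'clock': 0.0, 'q': [66.378, 28.314, 77.128, 0.0, 74.627, -5.472], 'qd': [-0.027, -0.006, -0.006, -0.072, 0.054, -0.01], 'joint_torque': [-0.006, -88.219, -38.385, -0.001, 0.01, 0.0], 'tool_pos': [0.195, 0.594, 0.231], 'ee_rot': [-179.993, 0.068, 71.85], 'wrist_force': [-0.029, -0.784, 0.573], 'moment': [-0.058, -0.048, -0.002], 'opening': 1.004}
[ 0.23533    -0.07020364  1.25626681] [[-0.047, -0.999, 0.004], [-0.976, 0.045, -0.214], [0.214, -0.014, -0.977]] [[468.53951302   0.         317.74543707]
 [  0.         468.53951302 245.37049986]
 [  0.           0.           1.        ]]
rack_red [([0.614, 0.183, 0.002], 0.61)]
rack_blue [([0.62, -0.192, 0.004], 0.72), ([0.611, 0.262, 0.057], 0.71)]
basket [([0.495, -0.453, 0.0], 0.88)]
rack_red_s0 [([0.61, 0.186, 0.053], 0.92), ([0.614, 0.263, 0.053], 0.74), ([0.614, 0.098, 0.053], 0.55)]
rack_blue_s0 [([0.62, -0.195, 0.053], 0.83), ([0.622, -0.269, 0.057], 0.73), ([0.619, -0.114, 0.056], 0.67)]
tin [([0.647, -0.003, 0.002], 0.54), ([0.494, -0.451, -0.0], 0.26)]
stick [([0.523, -0.002, -0.001], 0.52), ([0.612, 0.099, 0.053], 0.41)]
stone [([0.64, 0.437, -0.002], 0.63), ([0.437, 0.091, 0.015], 0.31)]
screwdriver [([0.643, -0.46, 0.004], 0.79)]
tape [([0.641, -0.464, 0.002], 0.72), ([0.405, 0.482, 0.0], 0.68)]
R1_c [([0.437, 0.093, 0.014], 0.91), ([0.65, -0.003, 0.001], 0.36)]
B1_c [([0.448, -0.266, 0.012], 0.66), ([0.62, -0.112, 0.056], 0.58)]
Y1_c [([0.614, 0.261, 0.057], 0.9), ([0.438, 0.091, 0.019], 0.57), ([0.446, -0.263, 0.009], 0.52), ([0.62, -0.114, 0.056], 0.41)]
```

View pics/t0.png

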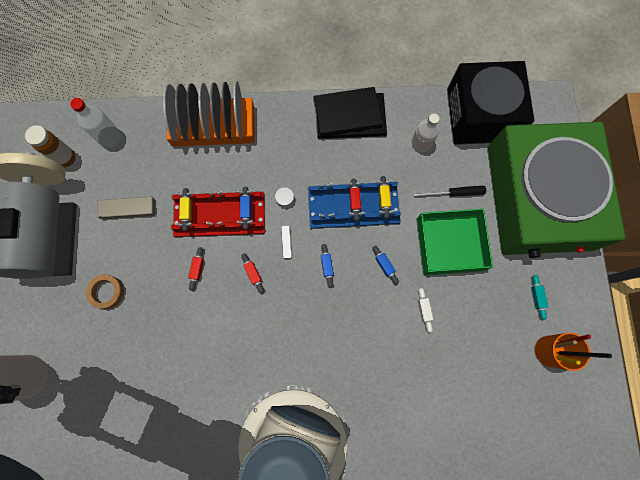

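View pics/s0.png

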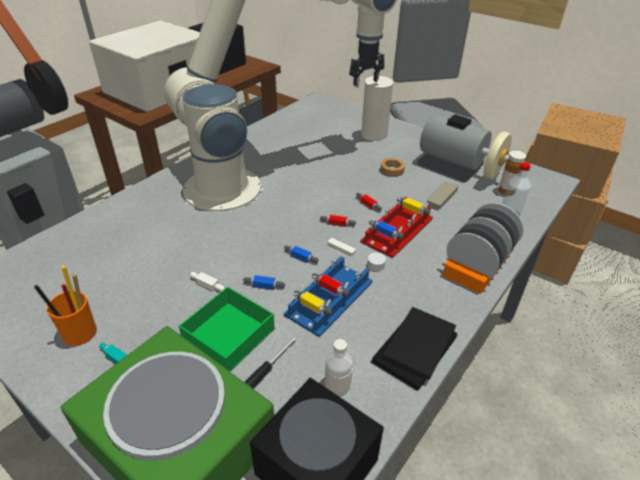

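The top view shows two red hones loose at (196,268) and (252,273), and two blue ones loose at (327,265) and (385,265). In the racks:
- **Red rack:** yellow at (184,208), blue at (245,208), middle station free.
- **Blue rack:** red at (356,198), yellow at (385,197), left station free.

The white hone (426,310) and turquoise hone (540,297) are look-alikes to leave alone. Next I'll fit the poses.

```bash
cat >> h.py <<'E'
from scipy.optimize import minimize
def masks(img):
    hsv=cv2.cvtColor(img,cv2.COLOR_BGR2HSV);H,S,V=[hsv[...,i].astype(int) for i in range(3)]
    b=(S>130)&(V>60)
    return {'R':b&((H<6)|(H>174)),'B':b&(H>105)&(H<122),'Y':b&(H>22)&(H<33)}
def box(x,y,yaw,z,a=.030,b=.013):
    c,s=np.cos(yaw),np.sin(yaw)
    return np.array([[x+c*i-s*j,y+s*i+c*j,z+k] for i in(-a,a) for j in(-b,b) for k in(-b,b)])
def fit(p,col,x,y,yaw,z,r=26):
    # refine hone grip pose: projected box silhouette vs. colour mask (upsampled)
    U=6
    u0=proj(p,[x,y,z])[0]; o=(u0-r).astype(int)
    m=masks(p['img'])[col][o[1]:o[1]+2*r,o[0]:o[0]+2*r].astype(np.float32)
    M=cv2.resize(m,None,fx=U,fy=U,interpolation=cv2.INTER_LINEAR)
    def cost(v):
        q=(proj(p,box(v[0],v[1],v[2],z))-o+.5)*U
        h=cv2.convexHull(np.round(q*16).astype(np.int32))
        A=np.zeros_like(M);cv2.fillConvexPoly(A,h,1.,shift=4)
        return np.minimum(A,M).sum()/np.maximum(A,M).sum()*-1
    best=None
    for y0 in yaw if np.iterable(yaw) else [yaw]:
        s=minimize(cost,[x,y,y0],method='Nelder-Mead',options=dict(initial_simplex=[[x,y,y0],[x+.008,y,y0],[x,y+.008,y0],[x,y,y0+.25]],xatol=1e-4,fatol=1e-4))
        if best is None or s.fun<best.fun: best=s
    v=best.x; return np.r_[v[:2]*1000,(np.degrees(v[2])+90)%180-90,-best.fun].round(2)
ALL=np.radians([-75,-45,-15,15,45,75])
E
python3 - <<'E'
from h import *
t=snap('top','t1'); s=snap('scene','s1')
for n,c,uv,z in [('R1','R',(196,268),.013),('R2','R',(252,273),.013),('B1','B',(327,265),.013),('B2','B',(385,265),.013),('Y1','Y',(184,208),.055),('B3','B',(245,208),.055),('R3','R',(356,198),.055),('Y2','Y',(385,197),.055)]:
    x,y,_=back(t,uv,z)[0]
    f=fit(t,c,x,y,ALL if z<.03 else [0],z,18 if z<.03 else 15); g=fit(s,c,f[0]/1e3,f[1]/1e3,np.radians(f[2]),z,22)
    print(n,f,g)
# rack mask extents
for c,ctr in (('R',(.613,.182)),('B',(.62,-.192))):
    m=masks(t['img'])[c]; 
    u=proj(t,[ctr[0],ctr[1],.03])[0].astype(int); mm=np.zeros_like(m);mm[u[1]-30:u[1]+30,u[0]-60:u[0]+60]=1
    ys,xs=np.where(m&mm); r=cv2.minAreaRect(np.c_[xs,ys].astype(np.float32)); print(c,r, back(t,cv2.boxPoints(r),.047).round(3).tolist())
cv2.imwrite('pics/c1.png',cv2.resize(t['img'][170:300,160:420],None,fx=3,fy=3,interpolation=cv2.INTER_CUBIC))
E
```

```text
R1 [460.05 242.34 -11.48   0.79] [455.6  250.72 -23.55   0.54]
R2 [441.86  91.46  25.23   0.84] [437.35  97.08  33.75   0.77]
B1 [ 453.05 -110.21    6.8     0.84] [ 4.4888e+02 -1.0494e+02 -1.8000e-01  7.3000e-01]
B2 [ 447.98 -267.9    29.65    0.79] [ 444.92 -262.27   37.66    0.77]
Y1 [613.32 262.54   0.81   0.78] [609.48 270.45  -4.89   0.75]
B3 [613.12 101.68   4.04   0.77] [604.32 110.73  -6.27   0.67]
R3 [ 622.74 -193.04   -0.7     0.79] [ 617.03 -187.48   -9.99    0.71]
Y2 [ 624.69 -273.03   -1.27    0.77] [ 621.01 -267.81   -4.27    0.77]
R ((217.34140014648438, 213.5592498779297), (41.90185546875, 93.6545639038086), 87.95458984375) [[0.66, 0.305, 0.047], [0.658, 0.052, 0.047], [0.541, 0.051, 0.047], [0.543, 0.299, 0.047]]
B ((353.71099853515625, 204.35145568847656), (41.431007385253906, 89.71473693847656), 86.86363983154297) [[0.666, -0.068, 0.047], [0.669, -0.313, 0.047], [0.552, -0.309, 0.047], [0.55, -0.07, 0.047]]
```

View pics/c1.png

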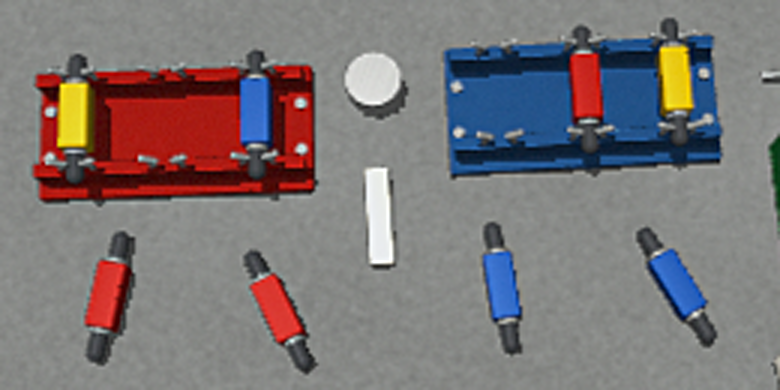

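Crop confirms what sits where, with both racks at yaw about 0. The masks look slightly undersized, so I'll check that before acting.

```bash
sed -i 's/b=(S>130)&(V>60)/b=(S>90)\&(V>40)/' h.py
cat >> h.py <<'E'
ITEMS={'R1':('R',(196,268),.013),'R2':('R',(252,273),.013),'B1':('B',(327,265),.013),'B2':('B',(385,265),.013),'Y1':('Y',(184,208),.055),'B3':('B',(245,208),.055),'R3':('R',(356,198),.055),'Y2':('Y',(385,197),.055)}
E
python3 - <<'E'
from h import *
t=snap('top','t2'); s=snap('scene','s2')
for n,(c,uv,z) in ITEMS.items():
    x,y,_=back(t,uv,z)[0]
    f=fit(t,c,x,y,ALL if z<.03 else [0],z,18 if z<.03 else 15); g=fit(s,c,f[0]/1e3,f[1]/1e3,np.radians(f[2]),z,22)
    print(n,f,g)
    v=[f[0]/1e3,f[1]/1e3,np.radians(f[2])]
    cv2.polylines(t['img'],[cv2.convexHull(np.round((proj(t,box(*v,z))+0)*16).astype(np.int32))],True,(0,255,0),1,shift=4) if 0 else None
    for p,nm in ((t,'t'),(s,'s')):
        im=p.setdefault('big',cv2.resize(p['img'],None,fx=4,fy=4,interpolation=cv2.INTER_NEAREST))
        cv2.polylines(im,[cv2.convexHull(np.round((proj(p,box(*v,z))+.5)*4).astype(np.int32))],True,(0,255,0),1)
cv2.imwrite('pics/d1.png',t['big'][740:1140,680:1080+400]); cv2.imwrite('pics/d2.png',s['big'][740:1300,1200:1760])
E
```

```text
R1 [460.01 242.55 -12.37   0.88] [455.73 249.46 -17.2    0.59]
R2 [440.86  91.07  24.88   0.86] [436.5   97.9   29.25   0.84]
B1 [ 453.42 -109.92    6.76    0.86] [ 448.94 -104.95    1.77    0.8 ]
B2 [ 447.46 -266.89   27.94    0.87] [ 444.42 -261.87   29.72    0.83]
Y1 [615.67 262.64   0.9    0.79] [609.89 270.84   1.9    0.79]
B3 [ 6.1282e+02  1.0175e+02 -3.8000e-01  8.5000e-01] [607.7  108.83  -7.8    0.72]
R3 [ 6.2245e+02 -1.9294e+02 -3.3000e-01  8.0000e-01] [ 617.15 -187.65   -8.38    0.73]
Y2 [ 625.45 -273.15   -0.75    0.79] [ 620.42 -267.7    -1.71    0.81]
```

View pics/d1.png

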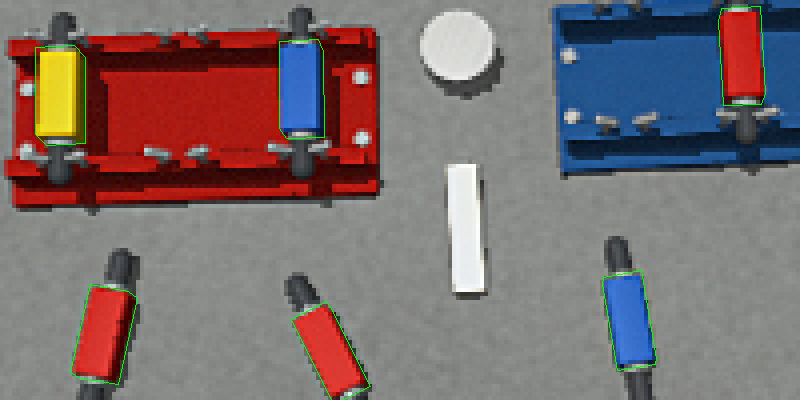

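View pics/d2.png

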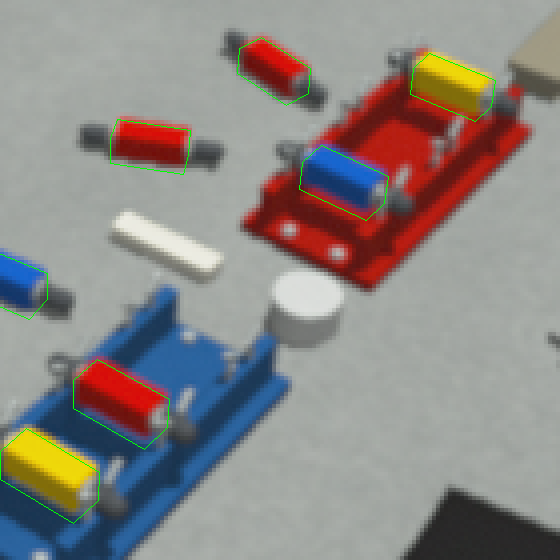

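Emit:
jog_arm --pt "85 418 -331 -81 0 0 0.317" --pt "85 418 -331 -81 0 0 0.317" --pt "85 418 -331 -81 0 0 0.317" --pt "85 418 -331 -81 0 0 0.317" --pt "85 418 -331 -81 0 0 0.317" --pt "85 418 -331 -81 0 0 0.317" --pt "85 418 -331 -81 0 0 0.317" --pt "85 418 -331 -81 0 0 0.317" --pt "85 418 -331 -81 0 0 0.317" --pt "85 418 -331 -81 0 0 0.317" --pt "85 418 -331 -81 0 0 0.317" --pt "85 418 -331 -81 0 0 0.317" --pt "85 418 -331 -81 0 0 0.317" --newtons 60

```text
clock: 2.58
tool_pos: [0.6121, 0.2637, 0.1506]
ee_rot: [180.0, -0.0, 90.1]
wrist_force: [-0.1, -0.1, -0.1]
opening: 0.991
```

Emit:
jog_arm --pt "85 0 0 -60 0 0 0" --pt "85 0 0 -90 0 0 0" --pt "85 0 0 -105 0 0 0" --pt "85 0 0 -105 0 0 0" --pt "0 0 0 -105 0 0 0" --pt "0 0 0 -105 0 0 0" --pt "0 0 0 -105 0 0 0" --pt "0 0 0 -105 0 0 0" --pt "0 0 0 -105 0 0 0" --pt "0 0 0 -105 0 0 0" --pt "0 0 0 -105 0 0 0" --pt "0 0 0 -105 0 0 0" --newtons 60

```text
clock: 4.08
tool_pos: [0.613, 0.2629, 0.0461]
ee_rot: [180.0, -0.0, 90.0]
wrist_force: [-1.3, -0.9, 7.3]
opening: 0.295
```

Emit:
jog_arm --pt "0 0 0 4 0 0 0" --pt "0 0 0 8 0 0 0" --pt "0 0 0 12 0 0 0" --pt "0 0 0 16 0 0 0" --pt "0 0 0 20 0 0 0" --pt "0 0 0 28 0 0 0" --pt "0 0 0 50 0 0 0" --pt "0 0 0 90 0 0 0" --pt "0 0 0 120 0 0 0" --pt "0 0 0 120 0 0 0"

```text
clock: 5.32
tool_pos: [0.614, 0.2634, 0.1682]
ee_rot: [179.7, -0.1, 90.0]
wrist_force: [0.2, 0.0, -1.7]
opening: 0.29
```

Run:
```python
from h import *
t=snap('top','t3'); s=snap('scene','s3')
st=readout.state(); print(st['tool_pos'],st['opening'],st['wrist_force'])
x,y,_=st['tool_pos']
cv2.imwrite('pics/e.png',np.hstack([cv2.resize(t['img'][150:290,140:280],(400,400)),cv2.resize(s['img'][100:280,340:520],(400,400))]))
for n,(c,uv,z) in ITEMS.items():
    if n in('Y1',): continue
    x,y,_=back(t,uv,z)[0]
    print(n,fit(t,c,x,y,ALL if z<.03 else [0],z,18 if z<.03 else 15))
```

```text
[0.61248302 0.26292941 0.16519014] 0.2884715885790314 [ 0.3145879  -0.49800019 -2.64466791]
R1 [460.08 242.25 -11.65   0.82]
R2 [441.19  91.05  25.31   0.87]
B1 [ 453.42 -109.92    6.76    0.86]
B2 [ 447.46 -266.89   27.94    0.87]
B3 [ 6.1185e+02  1.0175e+02 -3.7000e-01  8.6000e-01]
R3 [ 6.2245e+02 -1.9294e+02 -3.3000e-01  8.0000e-01]
Y2 [ 6.2536e+02 -2.7308e+02 -6.0000e-01  7.8000e-01]
```

View pics/e.png

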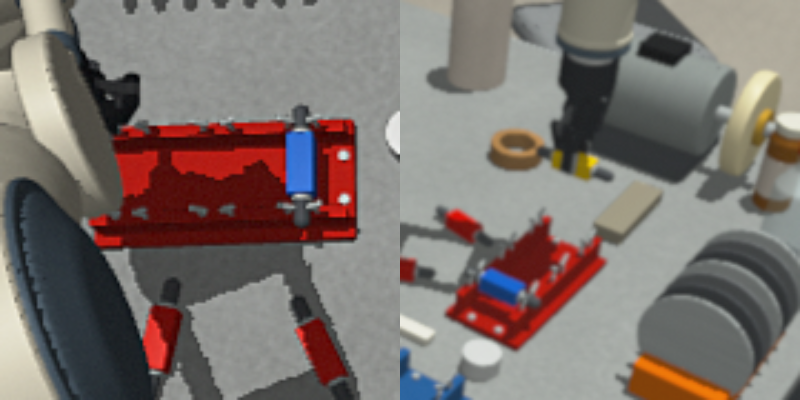

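Emit:
jog_arm --pt "0 -118 -749 0 0 0 0" --pt "0 -118 -749 0 0 0 0" --pt "0 -118 -749 0 0 0 0" --pt "0 -118 -749 0 0 0 0" --pt "0 -118 -749 0 0 0 0" --pt "0 -118 -749 0 0 0 0" --pt "0 -118 -749 0 0 0 0" --pt "0 -118 -749 0 0 0 0" --pt "0 -118 -749 0 0 0 0" --pt "0 -118 -749 0 0 0 0" --pt "0 -118 -749 0 0 0 0" --pt "0 -118 -749 0 0 0 0" --pt "0 -118 -749 0 0 0 0" --pt "0 -118 -749 0 0 0 0" --pt "0 -118 -749 0 0 0 0" --pt "0 -118 -749 0 0 0 0"

```text
clock: 7.42
tool_pos: [0.4952, -0.4848, 0.1653]
ee_rot: [-180.0, -0.0, 90.1]
wrist_force: [0.8, 0.5, -0.6]
opening: 0.286
```

Run:
```python
from h import *
t=snap('top','t4'); s=snap('scene','s4')
st=readout.state(); print(st['tool_pos'],st['q'],st['opening'])
cv2.imwrite('pics/e2.png',np.hstack([cv2.resize(t['img'][180:320,380:520],(400,400)),cv2.resize(s['img'][200:380,150:330],(400,400))]))
print([ (d['xyz'],d['score']) for d in viewer.mark_of(t,'basket')][:2],[ (d['xyz'],d['score']) for d in viewer.mark_of(s,'basket')][:2])
x,y,z=st['tool_pos'];print(proj(t,[x,y,z+.01]),proj(s,[x,y,z+.01]))
```

```text
[ 0.49509199 -0.4852517   0.16544324] [-4.93571837e+01  3.72720963e+01  7.07027908e+01  6.70254489e-04
  7.20253347e+01 -1.39429215e+02] 0.2937511433323425
[] [([0.5026, -0.4511, 0.0005], 0.77)]
[[484.61277669 228.45739856]] [[208.44894144 294.3495607 ]]
```

View pics/e2.png

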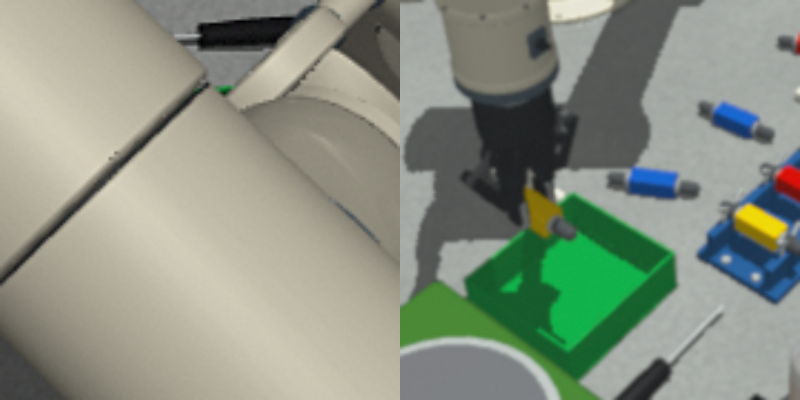

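Emit:
jog_arm --pt "0 5 10 -50 0 0 0" --pt "0 5 10 -100 0 0 0" --pt "0 5 10 -140 0 0 0" --pt "0 5 10 -152 0 0 0" --pt "0 5 10 -155 0 0 0" --pt "0 5 10 -155 0 0 0" --pt "0 5 10 -155 0 0 0"

```text
clock: 8.5
tool_pos: [0.5003, -0.4768, 0.0118]
ee_rot: [179.9, 0.1, 90.0]
wrist_force: [0.3, 0.7, -0.6]
opening: 0.295
```

Emit:
jog_arm --pt "0 0 0 -3 0 0 0" --pt "0 0 0 -3 0 0 0" --pt "42 0 0 -3 0 0 0" --pt "42 0 0 -3 0 0 0" --pt "42 0 0 -3 0 0 0" --pt "42 0 0 40 0 0 0" --pt "42 0 0 90 0 0 0" --pt "42 0 0 140 0 0 0" --pt "42 0 0 140 0 0 0"

```text
clock: 9.62
tool_pos: [0.5012, -0.4778, 0.1547]
ee_rot: [179.7, 0.3, 90.0]
wrist_force: [0.1, -0.0, -1.0]
opening: 0.492
```

Emit:
jog_arm --pt "85 60 100 0 0 0 0" --pt "85 123 205 0 0 0 0" --pt "85 123 205 0 0 0 0" --pt "85 123 205 0 0 0 0" --pt "85 123 205 0 0 0 0" --pt "85 123 205 0 0 0 0" --pt "85 123 205 0 0 0 0"

```text
clock: 10.5
tool_pos: [0.622, -0.2721, 0.1499]
ee_rot: [-180.0, -0.0, 89.9]
wrist_force: [0.6, 0.1, -0.3]
opening: 0.992
```

Run:
```python
from h import *
t=snap('top','t5'); s=snap('scene','s5')
st=readout.state(); print(st['tool_pos'],st['opening'])
cv2.imwrite('pics/e3.png',np.hstack([cv2.resize(t['img'][160:340,160:520],(400,200)),cv2.resize(s['img'][200:380,150:330],(400,400))[:200]]) if 0 else cv2.resize(s['img'][200:380,150:390],(800,600)))
```

```text
[ 0.62217065 -0.27212402  0.15014911] 0.9965110119123719
```

View pics/e3.png

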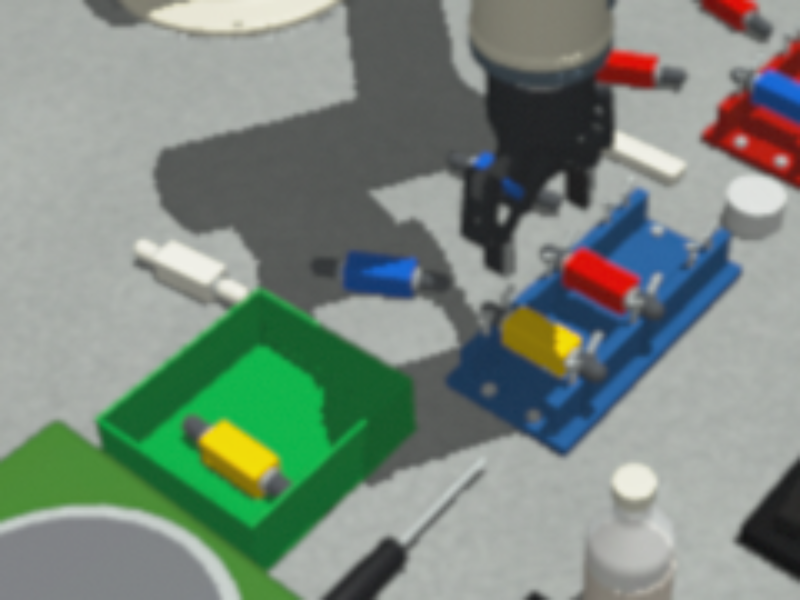

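Y1 lies in the basket (crop 240,458). Y2 is next; the tool is above it.

Emit:
jog_arm --pt "85 0 0 -60 0 0 0" --pt "85 0 0 -90 0 0 0" --pt "85 0 0 -105 0 0 0" --pt "85 0 0 -105 0 0 0" --pt "0 0 0 -105 0 0 0" --pt "0 0 0 -105 0 0 0" --pt "0 0 0 -105 0 0 0" --pt "0 0 0 -105 0 0 0" --pt "0 0 0 -105 0 0 0" --pt "0 0 0 -105 0 0 0" --pt "0 0 0 -105 0 0 0" --pt "0 0 0 -105 0 0 0" --newtons 60

```text
clock: 12.1
tool_pos: [0.623, -0.2713, 0.0461]
ee_rot: [179.9, 0.0, 90.0]
wrist_force: [-1.1, -0.3, 7.2]
opening: 0.292
```

Emit:
jog_arm --pt "0 0 0 4 0 0 0" --pt "0 0 0 8 0 0 0" --pt "0 0 0 12 0 0 0" --pt "0 0 0 16 0 0 0" --pt "0 0 0 20 0 0 0" --pt "0 0 0 28 0 0 0" --pt "0 0 0 50 0 0 0" --pt "0 0 0 90 0 0 0" --pt "0 0 0 120 0 0 0" --pt "0 0 0 120 0 0 0"

```text
clock: 13.35
tool_pos: [0.6239, -0.2715, 0.1682]
ee_rot: [179.8, 0.1, 90.0]
wrist_force: [0.5, 0.2, -1.1]
opening: 0.294
```

Emit:
jog_arm --pt "0 -60 -75 0 0 0 0" --pt "0 -123 -154 0 0 0 0" --pt "0 -123 -154 0 0 0 0" --pt "0 -123 -154 0 0 0 0" --pt "0 -123 -154 0 0 0 0" --pt "0 -123 -154 0 0 0 0"

```text
clock: 14.1
tool_pos: [0.5005, -0.4238, 0.1649]
ee_rot: [-180.0, -0.0, 90.1]
wrist_force: [-0.1, 0.1, -2.4]
opening: 0.293
```

Emit:
jog_arm --pt "0 0 0 -50 0 0 0" --pt "0 0 0 -100 0 0 0" --pt "0 0 0 -140 0 0 0" --pt "0 0 0 -155 0 0 0" --pt "0 0 0 -158 0 0 0" --pt "0 0 0 -158 0 0 0"

```text
clock: 14.85
tool_pos: [0.5007, -0.4249, 0.0082]
ee_rot: [180.0, 0.0, 90.1]
wrist_force: [0.5, -0.9, -0.9]
opening: 0.292
```

Emit:
jog_arm --pt "42 0 0 0 0 0 0" --pt "42 0 0 0 0 0 0" --pt "42 0 0 0 0 0 0" --pt "42 0 0 40 0 0 0" --pt "42 0 0 90 0 0 0" --pt "42 0 0 143 0 0 0" --pt "85 60 60 143 0 0 0" --pt "85 90 110 143 0 0 0" --pt "85 121 170 143 0 0 0" --pt "85 121 233 143 0 0 0" --pt "85 121 233 143 0 0 0" --pt "85 121 233 143 0 0 0" --pt "85 121 233 143 0 0 0"

```text
clock: 16.48
tool_pos: [0.6206, -0.1934, 0.1504]
ee_rot: [180.0, 0.0, 90.0]
wrist_force: [0.7, -0.4, -0.2]
opening: 0.996
```

Run:
```python
from h import *
t=snap('top','t6'); s=snap('scene','s6')
st=readout.state(); print(st['tool_pos'],st['opening'])
cv2.imwrite('pics/e4.png',cv2.resize(s['img'][150:390,150:470],(800,600)))
```

```text
[ 0.6205167  -0.19360397  0.15028224] 0.9999109248526794
```

View pics/e4.png

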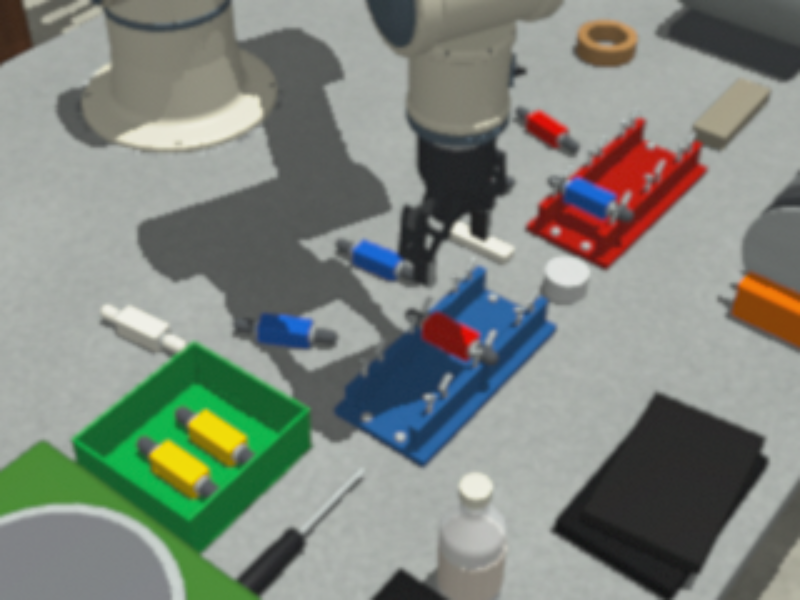

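Both yellow hones lie in the basket, at crop (215,437) and (180,468). Next is R3.

Emit:
jog_arm --pt "85 0 1 -60 0 0 0" --pt "85 0 1 -95 0 0 0" --pt "85 0 1 -108 0 0 0" --pt "85 0 1 -108 0 0 0" --pt "0 0 1 -108 0 0 0" --pt "0 0 1 -108 0 0 0" --pt "0 0 1 -108 0 0 0" --pt "0 0 1 -108 0 0 0" --pt "0 0 1 -108 0 0 0" --pt "0 0 1 -108 0 0 0" --pt "0 0 1 -108 0 0 0" --pt "0 0 1 -108 0 0 0" --newtons 80

```text
clock: 18.08
tool_pos: [0.621, -0.1912, 0.0431]
ee_rot: [179.9, 0.0, 90.0]
wrist_force: [-1.9, 1.1, 7.5]
opening: 0.289
```

Emit:
jog_arm --pt "0 0 0 4 0 0 0" --pt "0 0 0 8 0 0 0" --pt "0 0 0 12 0 0 0" --pt "0 0 0 16 0 0 0" --pt "0 0 0 20 0 0 0" --pt "0 0 0 28 0 0 0" --pt "0 0 0 50 0 0 0" --pt "0 0 0 90 0 0 0" --pt "0 0 0 120 0 0 0" --pt "0 0 0 120 0 0 0"

```text
clock: 19.32
tool_pos: [0.6219, -0.1914, 0.165]
ee_rot: [179.8, 0.1, 90.0]
wrist_force: [0.1, -0.4, -1.8]
opening: 0.286
```

Emit:
jog_arm --pt "0 -9 60 0 0 0 0" --pt "0 -9 120 0 0 0 0" --pt "0 -9 180 0 0 0 0" --pt "0 -9 240 0 0 0 0" --pt "0 -9 300 0 0 0 0" --pt "0 -9 350 0 0 0 0" --pt "0 -9 374 0 0 0 0" --pt "0 -9 374 -60 0 0 0" --pt "0 -9 374 -85 0 0 0" --pt "0 -9 374 -85 0 0 0" --pt "0 -9 374 -85 0 0 0" --pt "0 -9 374 -85 0 0 0"

```text
clock: 20.82
tool_pos: [0.6126, 0.1828, 0.0787]
ee_rot: [179.9, -0.0, 90.0]
wrist_force: [0.4, -0.8, -0.7]
opening: 0.295
```

Run:
```python
from h import *
t=snap('top','t7'); s=snap('scene','s7')
st=readout.state(); print(st['tool_pos'],st['ee_rot'],st['opening'])
x,y,z=st['tool_pos']; zc=z+.012
f=fit(s,'R',x,y,0,zc,22);print(f)
g=proj(s,box(x,y,0,zc)); im=cv2.resize(s['img'][150:290,320:480],(800,700),interpolation=cv2.INTER_CUBIC)[:600]
cv2.imwrite('pics/e5.png',im)
# predicted stations, red rack tops
```

```text
[0.61225718 0.18288731 0.07835916] [ 1.79907348e+02 -1.83913448e-02  9.00010323e+01] 0.2894942879677434
[6.3260e+02 1.3179e+02 3.9030e+01 3.8000e-01]
```

View pics/e5.png

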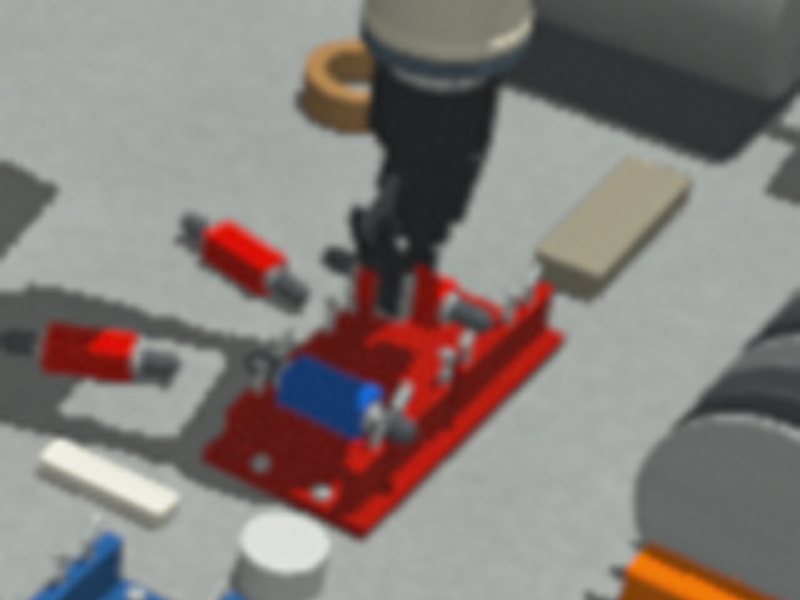

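Emit:
jog_arm --pt "0 0 0 -12 0 0 0" --pt "0 0 0 -15 0 0 0" --pt "0 0 0 -17 0 0 0" --pt "0 0 0 -19 0 0 0" --pt "0 0 0 -21 0 0 0" --pt "0 0 0 -23 0 0 0" --pt "0 0 0 -25 0 0 0" --pt "0 0 0 -27 0 0 0" --pt "0 0 0 -29 0 0 0" --pt "0 0 0 -31 0 0 0" --pt "0 0 0 -31 0 0 0"

```text
clock: 22.3
tool_pos: [0.6111, 0.1828, 0.0455]
ee_rot: [-179.9, 0.0, 90.0]
wrist_force: [2.1, -1.6, -10.5]
opening: 0.285
```

Emit:
jog_arm --pt "0 0 0 -1 0 0 0" --pt "0 0 0 -2 0 0 0" --pt "0 0 0 -2.5 0 0 0" --pt "0 0 0 -2.5 0 0 0"

```text
clock: 22.8
tool_pos: [0.6117, 0.1831, 0.0439]
ee_rot: [180.0, -0.0, 90.0]
wrist_force: [-0.4, -1.2, -3.1]
opening: 0.289
```

Emit:
jog_arm --pt "0 0 0 -0.7 0 0 0" --pt "0 0 0 -0.7 0 0 0"

```text
clock: 23.05
tool_pos: [0.6119, 0.1831, 0.0433]
ee_rot: [180.0, -0.0, 90.0]
wrist_force: [-0.5, 0.0, -1.0]
opening: 0.29
```

Emit:
jog_arm --pt "85 0 0 0 0 0 0" --pt "85 0 0 0 0 0 0" --pt "85 0 0 0 0 0 0" --pt "85 0 0 0 0 0 0" --pt "85 0 0 20 0 0 0" --pt "85 0 0 60 0 0 0" --pt "85 0 0 107 0 0 0" --pt "85 0 -50 107 0 0 0" --pt "85 0 -80 107 0 0 0" --pt "85 0 -80 107 0 0 0" --pt "85 0 -80 107 0 0 0"

```text
clock: 24.42
tool_pos: [0.6117, 0.1033, 0.1501]
ee_rot: [-180.0, -0.0, 90.0]
wrist_force: [-0.1, 0.6, 1.0]
opening: 0.99
```

Run:
```python
from h import *
t=snap('top','t8'); s=snap('scene','s8')
st=readout.state(); print(st['tool_pos'],st['ee_rot'],st['opening'])
cv2.imwrite('pics/e6.png',cv2.resize(s['img'][150:290,320:480],(800,700),interpolation=cv2.INTER_CUBIC)[:600])
```

```text
[0.61161034 0.10380269 0.1499518 ] [-1.79989353e+02 -7.26402190e-03  9.00615254e+01] 0.9962752265024659
```

View pics/e6.png

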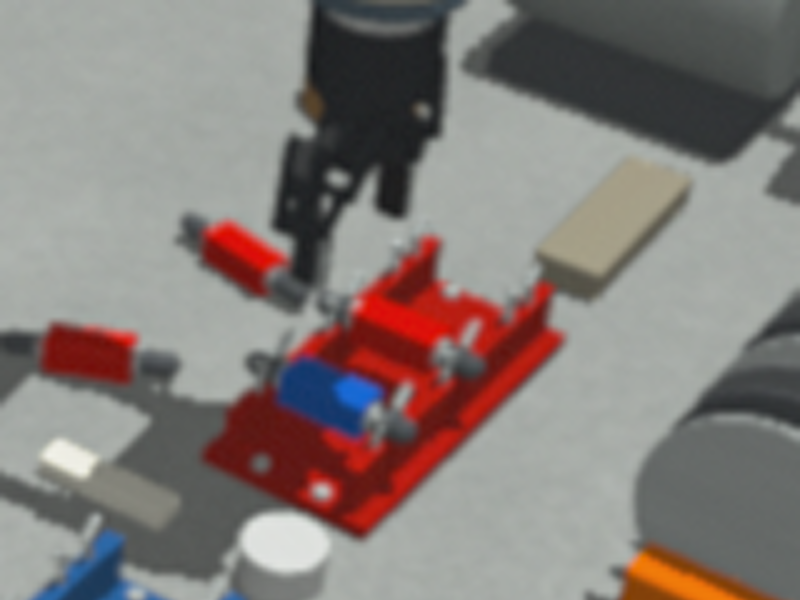

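R3 is seated at the middle station of the red rack (crop 400,325). Now B3.

Emit:
jog_arm --pt "85 0 0 -60 0 0 0" --pt "85 0 0 -95 0 0 0" --pt "85 0 0 -108 0 0 0" --pt "85 0 0 -108 0 0 0" --pt "0 0 0 -108 0 0 0" --pt "0 0 0 -108 0 0 0" --pt "0 0 0 -108 0 0 0" --pt "0 0 0 -108 0 0 0" --pt "0 0 0 -108 0 0 0" --pt "0 0 0 -108 0 0 0" --pt "0 0 0 -108 0 0 0" --pt "0 0 0 -108 0 0 0" --newtons 80

```text
clock: 26.02
tool_pos: [0.612, 0.1028, 0.0429]
ee_rot: [179.9, -0.0, 90.0]
wrist_force: [-2.3, -0.5, 9.4]
opening: 0.284
```

Emit:
jog_arm --pt "0 0 0 4 0 0 0" --pt "0 0 0 8 0 0 0" --pt "0 0 0 12 0 0 0" --pt "0 0 0 16 0 0 0" --pt "0 0 0 20 0 0 0" --pt "0 0 0 28 0 0 0" --pt "0 0 0 50 0 0 0" --pt "0 0 0 90 0 0 0" --pt "0 0 0 120 0 0 0" --pt "0 0 0 120 0 0 0"

```text
clock: 27.28
tool_pos: [0.613, 0.1031, 0.1648]
ee_rot: [179.7, -0.0, 90.0]
wrist_force: [0.3, -0.1, -2.1]
opening: 0.288
```

Emit:
jog_arm --pt "0 9 -60 0 0 0 0" --pt "0 9 -120 0 0 0 0" --pt "0 9 -180 0 0 0 0" --pt "0 9 -215 0 0 0 0" --pt "0 9 -215 0 0 0 0" --pt "0 9 -215 -50 0 0 0" --pt "0 9 -215 -85 0 0 0" --pt "0 9 -215 -85 0 0 0" --pt "0 9 -215 -85 0 0 0"

```text
clock: 28.4
tool_pos: [0.6213, -0.1116, 0.0781]
ee_rot: [179.9, 0.0, 90.0]
wrist_force: [0.7, 0.9, -2.1]
opening: 0.289
```

Run:
```python
from h import *
t=snap('top','t9'); s=snap('scene','s9')
st=readout.state(); print(st['tool_pos'],st['ee_rot'],st['opening'])
cv2.imwrite('pics/e7.png',cv2.resize(s['img'][210:350,260:420],(800,700),interpolation=cv2.INTER_CUBIC)[:600])
```

```text
[ 0.62163451 -0.11199174  0.07871425] [1.79869644e+02 3.44163611e-02 9.00306714e+01] 0.28479621133021993
```

View pics/e7.png

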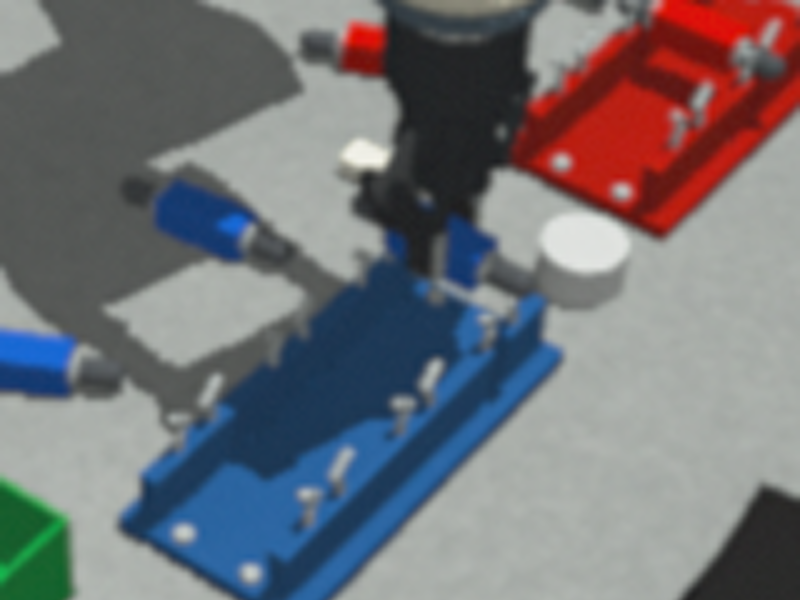

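Emit:
jog_arm --pt "0 0 0 -12 0 0 0" --pt "0 0 0 -15 0 0 0" --pt "0 0 0 -17 0 0 0" --pt "0 0 0 -19 0 0 0" --pt "0 0 0 -21 0 0 0" --pt "0 0 0 -23 0 0 0" --pt "0 0 0 -25 0 0 0" --pt "0 0 0 -27 0 0 0" --pt "0 0 0 -29 0 0 0" --pt "0 0 0 -31 0 0 0" --pt "0 0 0 -32 0 0 0" --pt "0 0 0 -33 0 0 0" --pt "0 0 0 -33 0 0 0"

```text
clock: 30.12
tool_pos: [0.6205, -0.1121, 0.044]
ee_rot: [-180.0, -0.0, 90.0]
wrist_force: [0.2, 0.2, -3.1]
opening: 0.284
```

Emit:
jog_arm --pt "0 0 0 -0.8 0 0 0" --pt "0 0 0 -0.8 0 0 0"

```text
clock: 30.38
tool_pos: [0.6207, -0.1122, 0.0433]
ee_rot: [180.0, 0.0, 90.0]
wrist_force: [0.5, 0.3, -1.1]
opening: 0.291
```

Emit:
jog_arm --pt "85 0 0 0 0 0 0" --pt "85 0 0 0 0 0 0" --pt "85 0 0 0 0 0 0" --pt "85 0 0 0 0 0 0" --pt "85 0 0 20 0 0 0" --pt "85 0 0 60 0 0 0" --pt "85 0 0 107 0 0 0" --pt "85 -50 60 107 0 0 0" --pt "85 -80 110 107 0 0 0" --pt "85 -80 110 107 0 0 0"

```text
clock: 31.62
tool_pos: [0.5382, 0.0004, 0.1505]
ee_rot: [-179.9, -0.0, 90.1]
wrist_force: [0.5, 0.0, -0.2]
opening: 0.995
```

Run:
```python
from h import *
t=snap('top','t10'); s=snap('scene','s10')
st=readout.state(); print(st['tool_pos'],st['ee_rot'],st['opening'])
for n in ('B1','B2','R1','R2'):
    c,uv,z=ITEMS[n]; x,y,_=back(t,uv,z)[0]
    f=fit(t,c,x,y,ALL,z,18); print(n,f,fit(s,c,f[0]/1e3,f[1]/1e3,np.radians(f[2]),z,22))
for n in('R1_c','B1_c'):print([(np.round(d['xyz'],3),round(d['score'],2)) for d in viewer.mark_of(t,n)+viewer.mark_of(s,n)])
cv2.imwrite('pics/e8.png',t['img'][150:350]);cv2.imwrite('pics/e9.png',cv2.resize(s['img'][150:360,220:500],(800,600)))
```

```text
[ 0.54033725 -0.00121315  0.15056971] [1.79990261e+02 2.53048799e-03 9.01060882e+01] 0.9948334822644092
B1 [ 453.53 -109.67    6.28    0.86] [ 449.67 -104.93    3.6     0.77]
B2 [ 447.31 -266.77   27.48    0.87] [ 444.71 -261.52   29.85    0.83]
R1 [460.32 241.22 -75.     0.  ] [456.17 249.11 -18.3    0.51]
R2 [439.86  91.33 -75.     0.  ] [436.59  98.18  30.46   0.84]
[(array([0.439, 0.09 , 0.01 ]), 0.64)]
[(array([ 0.448, -0.265,  0.011]), 0.58), (array([ 0.445, -0.269,  0.015]), 0.57), (array([0.442, 0.087, 0.008]), 0.32)]
```

View pics/e8.png

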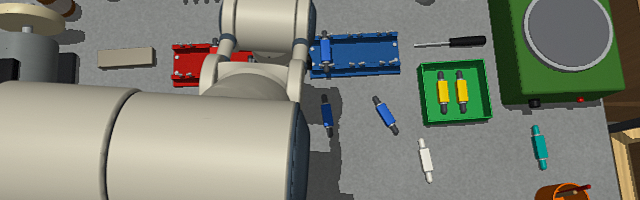

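View pics/e9.png

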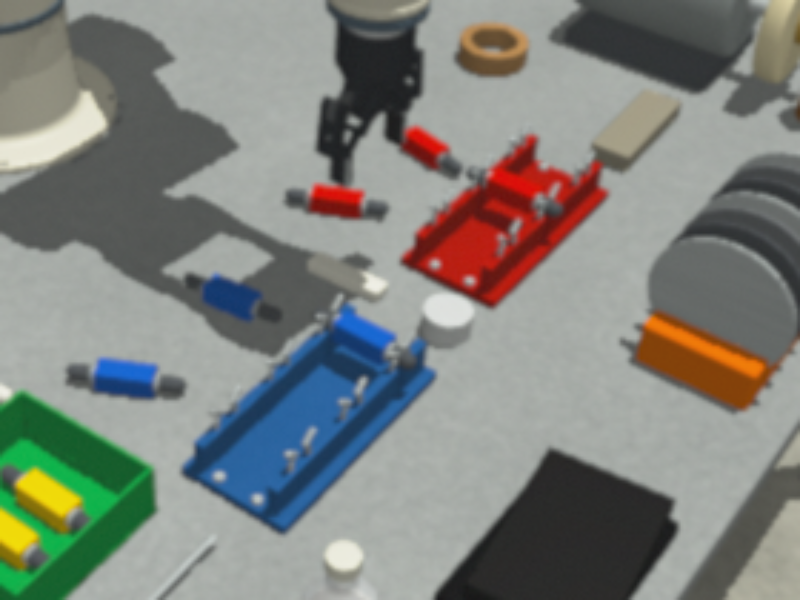

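B3 is seated in the near station of the blue rack (crop 370,337), and no loose hone has moved. Next is B1 at (451,-108) mm, yaw 6°.

Emit:
jog_arm --pt "85 -45 -50 0 0 0 0.11" --pt "85 -90 -106 0 0 0 0.11" --pt "85 -90 -106 0 0 0 0.11" --pt "85 -90 -106 -50 0 0 0.11" --pt "85 -90 -106 -100 0 0 0.11" --pt "85 -90 -106 -135 0 0 0.11" --pt "85 -90 -106 -145 0 0 0.11" --pt "85 -90 -106 -145 0 0 0.11" --pt "0 -90 -106 -145 0 0 0.11" --pt "0 -90 -106 -145 0 0 0.11" --pt "0 -90 -106 -145 0 0 0.11" --pt "0 -90 -106 -145 0 0 0.11" --pt "0 -90 -106 -145 0 0 0.11" --pt "0 -90 -106 -145 0 0 0.11" --pt "0 -90 -106 -145 0 0 0.11" --newtons 80

```text
clock: 33.8
tool_pos: [0.451, -0.1082, 0.0061]
ee_rot: [179.9, 0.0, 96.3]
wrist_force: [-2.4, 0.8, 18.2]
opening: 0.284
```

Emit:
jog_arm --pt "0 0 0 10 0 0 0" --pt "0 0 0 40 0 0 0" --pt "0 0 0 90 0 0 0" --pt "0 0 0 145 0 0 0" --pt "0 50 -30 145 0 0 -0.11" --pt "0 110 -60 145 0 0 -0.11" --pt "0 170 -84 145 0 0 -0.11" --pt "0 170 -84 145 0 0 -0.11" --pt "0 170 -84 145 0 0 -0.11" --pt "0 170 -84 100 0 0 -0.11" --pt "0 170 -84 80 0 0 -0.11" --pt "0 170 -84 80 0 0 -0.11" --pt "0 170 -84 80 0 0 -0.11"

```text
clock: 35.42
tool_pos: [0.6206, -0.192, 0.0866]
ee_rot: [180.0, 0.0, 90.0]
wrist_force: [0.8, -0.0, -0.1]
opening: 0.287
```

```bash
cat > look.py <<'E'
from h import *
import sys
n=sys.argv[1]; a,b,c,d=map(int,sys.argv[2].split(','))
t=snap('top','t'+n); s=snap('scene','s'+n)
st=readout.state(); print(st['clock'],st['tool_pos'].round(4) if hasattr(st['tool_pos'],'round') else st['tool_pos'],st['opening'])
cv2.imwrite(f'pics/z{n}.png',cv2.resize(s['img'][a:b,c:d],(800,600),interpolation=cv2.INTER_CUBIC))
E
python3 look.py 11 210,330,260,420
```

```text
35.525 [ 0.6211 -0.1922  0.0867] 0.2857168584110122
```

View pics/z11.png

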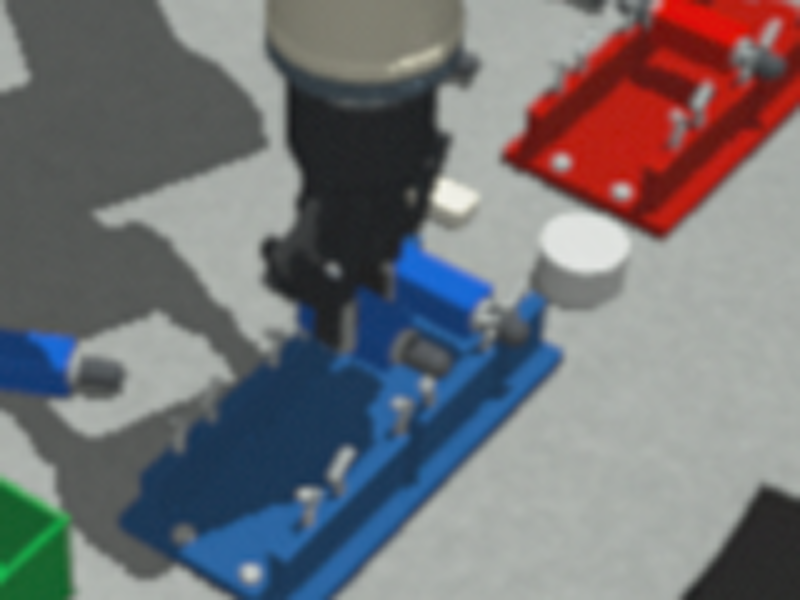

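Emit:
jog_arm --pt "0 0 0 -12 0 0 0" --pt "0 0 0 -18 0 0 0" --pt "0 0 0 -20 0 0 0" --pt "0 0 0 -22 0 0 0" --pt "0 0 0 -24 0 0 0" --pt "0 0 0 -26 0 0 0" --pt "0 0 0 -28 0 0 0" --pt "0 0 0 -30 0 0 0" --pt "0 0 0 -32 0 0 0" --pt "0 0 0 -34 0 0 0" --pt "0 0 0 -35 0 0 0" --pt "0 0 0 -35 0 0 0"

```text
clock: 37.02
tool_pos: [0.6203, -0.192, 0.0498]
ee_rot: [-179.9, -0.0, 90.0]
wrist_force: [1.3, -0.2, -7.9]
opening: 0.286
```

Emit:
jog_arm --pt "0 0 0 -1 0 0 0" --pt "0 0 0 -1.5 0 0 0" --pt "0 0 0 -1.5 0 0 0"

```text
clock: 37.4
tool_pos: [0.6208, -0.1921, 0.049]
ee_rot: [180.0, 0.0, 90.0]
wrist_force: [0.2, -0.1, -1.5]
opening: 0.284
```

Emit:
jog_arm --pt "0 0 0 -0.5 0 0 0" --pt "0 0 0 -0.5 0 0 0"

```text
clock: 37.65
tool_pos: [0.6208, -0.1921, 0.0484]
ee_rot: [180.0, 0.0, 90.0]
wrist_force: [-0.2, -0.6, -0.6]
opening: 0.282
```

Emit:
jog_arm --pt "85 0 0 0 0 0 0" --pt "85 0 0 0 0 0 0" --pt "85 0 0 0 0 0 0" --pt "85 0 0 0 0 0 0" --pt "85 0 0 20 0 0 0" --pt "85 0 0 60 0 0 0" --pt "85 0 0 102 0 0 0" --pt "85 -60 -30 102 0 0 0.16" --pt "85 -120 -60 102 0 0 0.33" --pt "85 -175 -73 102 0 0 0.489" --pt "85 -175 -73 102 0 0 0.489" --pt "85 -175 -73 102 0 0 0.489" --pt "85 -175 -73 102 0 0 0.489"

```text
clock: 39.28
tool_pos: [0.4469, -0.265, 0.1503]
ee_rot: [180.0, 0.0, 118.0]
wrist_force: [-0.1, -1.4, -1.0]
opening: 0.995
```

```bash
python3 look.py 12 180,330,220,420
```

```text
39.375 [ 0.4467 -0.2648  0.1502] 0.99231889923489
```

View pics/z12.png

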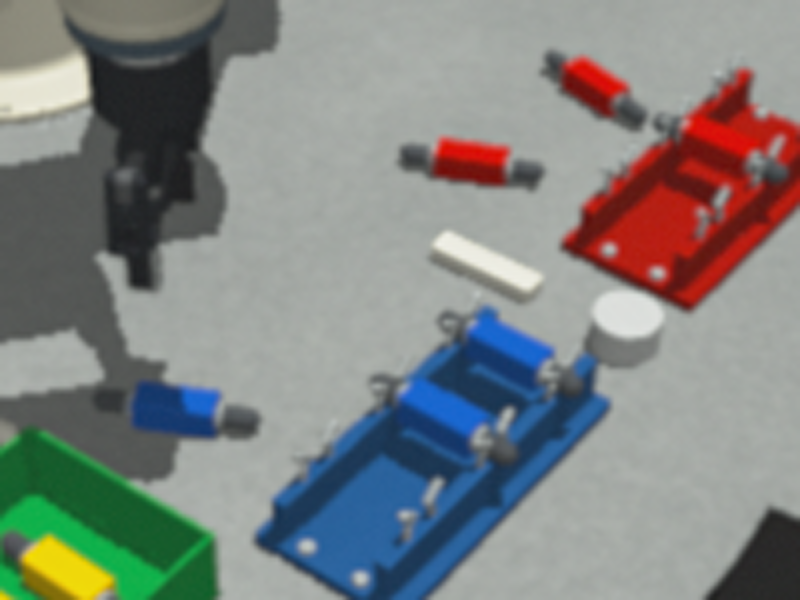

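Emit:
jog_arm --pt "85 0 0 -60 0 0 0" --pt "85 0 0 -110 0 0 0" --pt "85 0 0 -138 0 0 0" --pt "85 0 0 -145 0 0 0" --pt "85 0 0 -145 0 0 0" --pt "0 0 0 -145 0 0 0" --pt "0 0 0 -145 0 0 0" --pt "0 0 0 -145 0 0 0" --pt "0 0 0 -145 0 0 0" --pt "0 0 0 -145 0 0 0" --pt "0 0 0 -145 0 0 0" --pt "0 0 0 -145 0 0 0" --newtons 80

```text
clock: 40.88
tool_pos: [0.4459, -0.2653, 0.0061]
ee_rot: [180.0, 0.1, 118.0]
wrist_force: [-1.8, 2.4, 15.0]
opening: 0.288
```

Emit:
jog_arm --pt "0 0 0 10 0 0 0" --pt "0 0 0 40 0 0 0" --pt "0 0 0 90 0 0 0" --pt "0 0 0 145 0 0 0" --pt "0 50 -2 145 0 0 -0.16" --pt "0 110 -4 145 0 0 -0.33" --pt "0 175 -7 145 0 0 -0.489" --pt "0 175 -7 145 0 0 -0.489" --pt "0 175 -7 145 0 0 -0.489" --pt "0 175 -7 100 0 0 -0.489" --pt "0 175 -7 80 0 0 -0.489" --pt "0 175 -7 80 0 0 -0.489" --pt "0 175 -7 80 0 0 -0.489"

```text
clock: 42.5
tool_pos: [0.6206, -0.2725, 0.0866]
ee_rot: [179.9, 0.0, 90.0]
wrist_force: [-0.6, -0.3, -1.1]
opening: 0.285
```

```bash
python3 look.py 13 210,360,220,420
```

```text
42.6 [ 0.621  -0.2725  0.0868] 0.2862624782097473
```

View pics/z13.png

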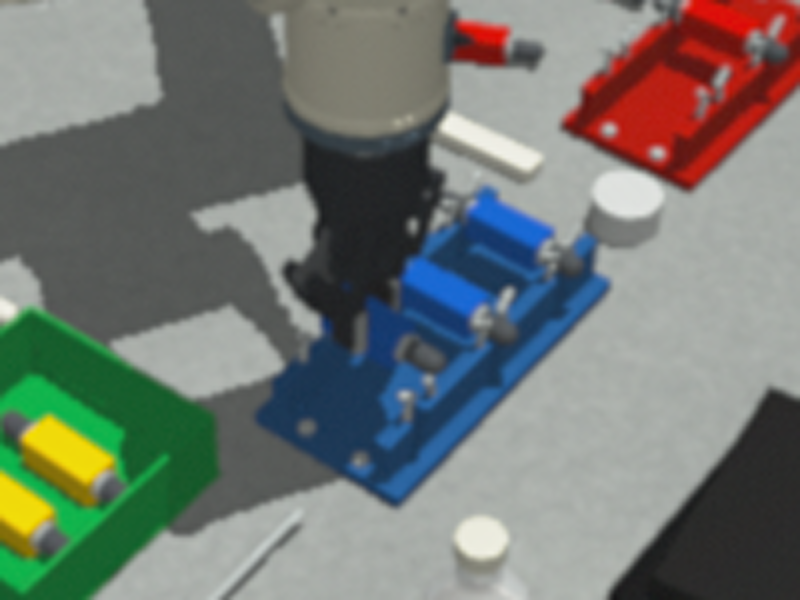

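Emit:
jog_arm --pt "0 0 0 -12 0 0 0" --pt "0 0 0 -18 0 0 0" --pt "0 0 0 -20 0 0 0" --pt "0 0 0 -22 0 0 0" --pt "0 0 0 -24 0 0 0" --pt "0 0 0 -26 0 0 0" --pt "0 0 0 -28 0 0 0" --pt "0 0 0 -30 0 0 0" --pt "0 0 0 -32 0 0 0" --pt "0 0 0 -34 0 0 0" --pt "0 0 0 -35 0 0 0" --pt "0 0 0 -36 0 0 0" --pt "0 0 0 -36 0 0 0"

```text
clock: 44.22
tool_pos: [0.6205, -0.2721, 0.0491]
ee_rot: [-180.0, -0.0, 90.0]
wrist_force: [0.3, -0.7, -3.7]
opening: 0.283
```

Emit:
jog_arm --pt "0 0 0 -0.8 0 0 0" --pt "0 0 0 -0.8 0 0 0" --pt "0 0 0 -0.8 0 0 0"

```text
clock: 44.6
tool_pos: [0.6208, -0.2722, 0.0486]
ee_rot: [180.0, 0.0, 90.0]
wrist_force: [-1.0, -0.9, -2.4]
opening: 0.283
```

Emit:
jog_arm --pt "0 0 0 -0.4 0 0 0" --pt "0 0 0 -0.4 0 0 0"

```text
clock: 44.85
tool_pos: [0.6208, -0.2721, 0.0481]
ee_rot: [180.0, 0.0, 90.0]
wrist_force: [0.5, 0.3, -1.3]
opening: 0.285
```

Emit:
jog_arm --pt "85 0 0 0 0 0 0" --pt "85 0 0 0 0 0 0" --pt "85 0 0 0 0 0 0" --pt "85 0 0 0 0 0 0" --pt "85 0 0 20 0 0 0" --pt "85 0 0 60 0 0 0" --pt "85 0 0 102 0 0 0" --pt "85 0 0 102 0 0 0"

```text
clock: 45.85
tool_pos: [0.6226, -0.2731, 0.1552]
ee_rot: [179.6, 0.2, 90.0]
wrist_force: [0.5, -0.2, 0.7]
opening: 0.996
```

```bash
python3 look.py 14 150,360,220,500
python3 - <<'E'
from h import *
t=snap('top','t15'); s=snap('scene','s15')
for n in ('R1','R2'):
    c,uv,z=ITEMS[n]; x,y,_=back(t,uv,z)[0]
    f=fit(t,c,x,y,ALL,z,18); print(n,f,fit(s,c,f[0]/1e3,f[1]/1e3,np.radians(f[2]),z,22))
E
```

```text
45.95 [ 0.6209 -0.2722  0.1513] 0.995823581679474
R1 [4.5634e+02 2.8815e+02 7.7670e+01 8.0000e-02] [455.11 249.19 -17.34   0.6 ]
R2 [439.86  91.33 -75.     0.  ] [437.81  97.77  32.61   0.79]
```

View pics/z14.png

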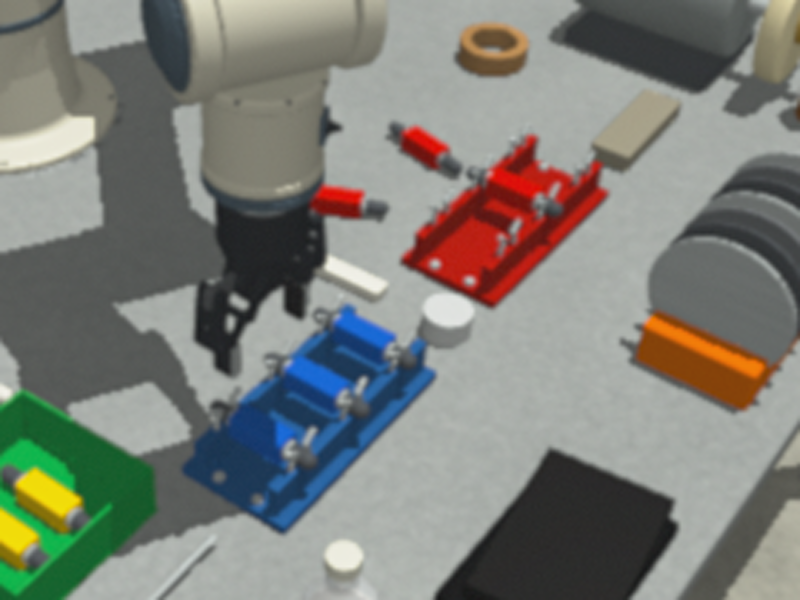

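All three blue hones are seated, and the red ones have not moved. Now R2 at about (439,94) mm, yaw 26°.

Emit:
jog_arm --pt "85 -30 60 0 0 0 0.1" --pt "85 -60 110 0 0 0 0.2" --pt "85 -90 160 0 0 0 0.3" --pt "85 -120 210 0 0 0 0.4" --pt "85 -150 260 0 0 0 0.462" --pt "85 -182 310 0 0 0 0.462" --pt "85 -182 366 0 0 0 0.462" --pt "85 -182 366 0 0 0 0.462" --pt "85 -182 366 0 0 0 0.462" --pt "85 -182 366 0 0 0 0.462" --pt "85 -182 366 0 0 0 0.462"

```text
clock: 47.42
tool_pos: [0.4388, 0.093, 0.1499]
ee_rot: [-180.0, -0.0, 116.4]
wrist_force: [-0.4, -0.2, -0.6]
opening: 0.995
```

```bash
python3 look.py 16 150,300,300,500
```

```text
47.525 [0.4388 0.0933 0.15  ] 0.9976612127144261
```

View pics/z16.png

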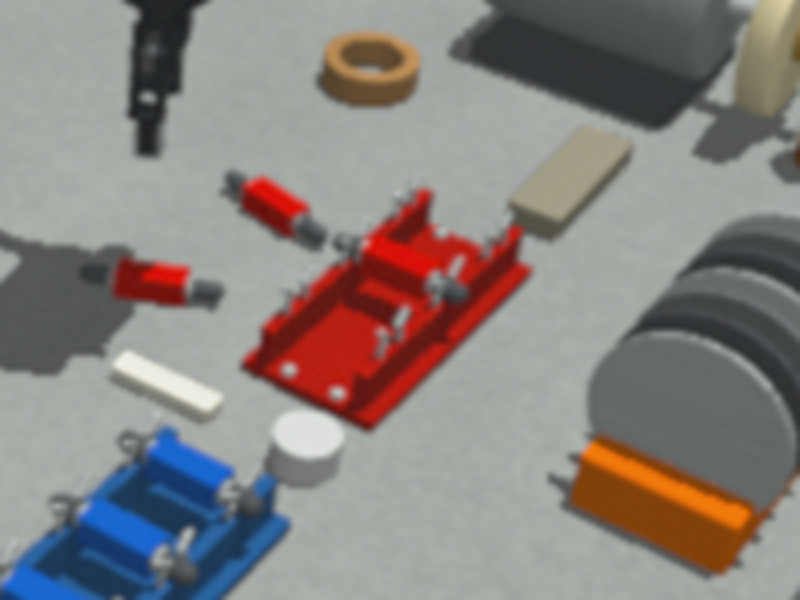

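Emit:
jog_arm --pt "85 0 0 -60 0 0 0" --pt "85 0 0 -110 0 0 0" --pt "85 0 0 -138 0 0 0" --pt "85 0 0 -145 0 0 0" --pt "85 0 0 -145 0 0 0" --pt "0 0 0 -145 0 0 0" --pt "0 0 0 -145 0 0 0" --pt "0 0 0 -145 0 0 0" --pt "0 0 0 -145 0 0 0" --pt "0 0 0 -145 0 0 0" --pt "0 0 0 -145 0 0 0" --pt "0 0 0 -145 0 0 0" --newtons 80

```text
clock: 49.02
tool_pos: [0.439, 0.0939, 0.0058]
ee_rot: [179.9, 0.0, 116.5]
wrist_force: [-1.5, -0.9, 18.8]
opening: 0.281
```

Emit:
jog_arm --pt "0 0 0 10 0 0 0" --pt "0 0 0 40 0 0 0" --pt "0 0 0 90 0 0 0" --pt "0 0 0 145 0 0 0" --pt "0 50 3 145 0 0 -0.16" --pt "0 110 6 145 0 0 -0.33" --pt "0 173 9 145 0 0 -0.462" --pt "0 173 9 145 0 0 -0.462" --pt "0 173 9 145 0 0 -0.462" --pt "0 173 9 100 0 0 -0.462" --pt "0 173 9 80 0 0 -0.462" --pt "0 173 9 80 0 0 -0.462" --pt "0 173 9 80 0 0 -0.462"

```text
clock: 50.65
tool_pos: [0.6116, 0.1029, 0.0863]
ee_rot: [180.0, -0.0, 90.0]
wrist_force: [-1.0, 0.1, -1.2]
opening: 0.283
```

```bash
python3 look.py 17 150,300,300,500
```

```text
50.75 [0.6121 0.103  0.0864] 0.2866780450736279
```

View pics/z17.png

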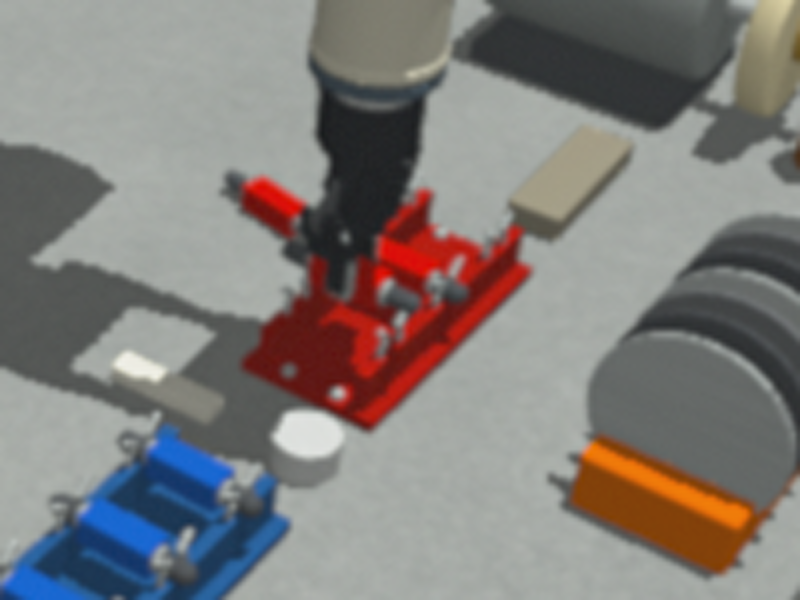

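Emit:
jog_arm --pt "0 0 0 -12 0 0 0" --pt "0 0 0 -18 0 0 0" --pt "0 0 0 -20 0 0 0" --pt "0 0 0 -22 0 0 0" --pt "0 0 0 -24 0 0 0" --pt "0 0 0 -26 0 0 0" --pt "0 0 0 -28 0 0 0" --pt "0 0 0 -30 0 0 0" --pt "0 0 0 -32 0 0 0" --pt "0 0 0 -34 0 0 0" --pt "0 0 0 -35 0 0 0" --pt "0 0 0 -36 0 0 0" --pt "0 0 0 -36 0 0 0"

```text
clock: 52.38
tool_pos: [0.6113, 0.1029, 0.0488]
ee_rot: [-179.9, 0.0, 90.0]
wrist_force: [1.0, -1.4, -4.9]
opening: 0.283
```

Emit:
jog_arm --pt "0 0 0 -0.8 0 0 0" --pt "0 0 0 -1.2 0 0 0" --pt "0 0 0 -1.2 0 0 0"

```text
clock: 52.75
tool_pos: [0.6118, 0.1031, 0.048]
ee_rot: [180.0, -0.0, 90.0]
wrist_force: [0.3, -0.2, -1.7]
opening: 0.285
```

Emit:
jog_arm --pt "0 0 0 -0.4 0 0 0" --pt "0 0 0 -0.4 0 0 0"

```text
clock: 53.0
tool_pos: [0.6119, 0.103, 0.0478]
ee_rot: [180.0, -0.0, 90.0]
wrist_force: [-1.7, 1.2, 3.4]
opening: 0.286
```

Emit:
jog_arm --pt "85 0 0 0 0 0 0" --pt "85 0 0 0 0 0 0" --pt "85 0 0 0 0 0 0" --pt "85 0 0 0 0 0 0" --pt "85 0 0 20 0 0 0" --pt "85 0 0 60 0 0 0" --pt "85 0 0 102 0 0 0" --pt "85 -40 40 102 0 0 -0.1" --pt "85 -80 80 102 0 0 -0.227" --pt "85 -120 120 102 0 0 -0.227" --pt "85 -154 141 102 0 0 -0.227" --pt "85 -154 141 102 0 0 -0.227" --pt "85 -154 141 102 0 0 -0.227"

```text
clock: 54.62
tool_pos: [0.4583, 0.2439, 0.1497]
ee_rot: [180.0, -0.0, 77.0]
wrist_force: [0.0, -0.7, 0.2]
opening: 0.996
```

```bash
python3 look.py 18 150,300,300,500;  python3 - <<'E'
from h import *
t=snap('top','t19'); s=snap('scene','s19')
c,uv,z=ITEMS['R1']; x,y,_=back(t,uv,z)[0]
f=fit(t,c,x,y,ALL,z,18); print(f,fit(s,c,.458,.244,-.22,z,16))
v=[.458,.244,-.22]
im=cv2.resize(s['img'][170:230,330:410],(800,600),interpolation=cv2.INTER_NEAREST)
for vv,co in ((v,(0,255,0)),):
    cv2.polylines(im,[cv2.convexHull(np.round((proj(s,box(*vv,z))+.5-[330,170])*10).astype(np.int32))],True,co,1)
cv2.imwrite('pics/z19.png',im)
E
```

```text
54.725 [0.4587 0.2435 0.1495] 0.9924204171571711
[440.44 246.68 -11.32   0.62] [456.05 248.53 -15.97   0.77]
```

View pics/z18.png

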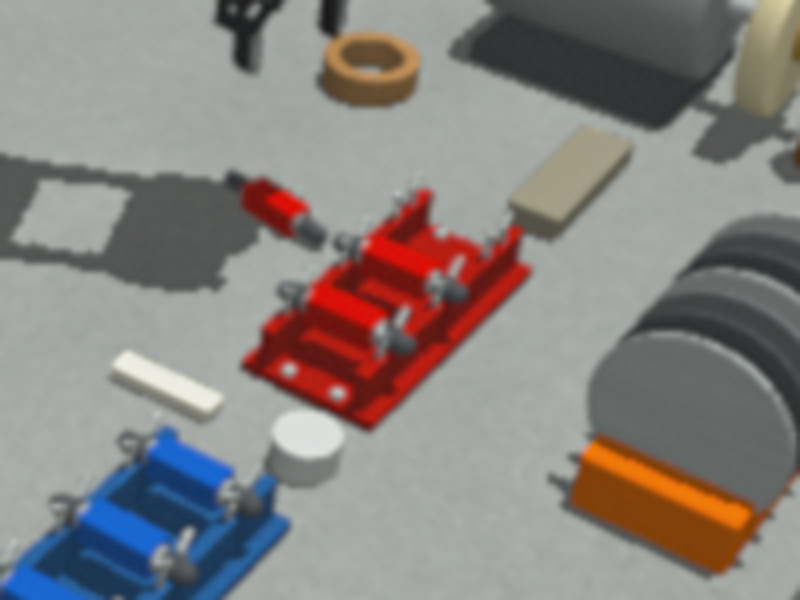

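View pics/z19.png

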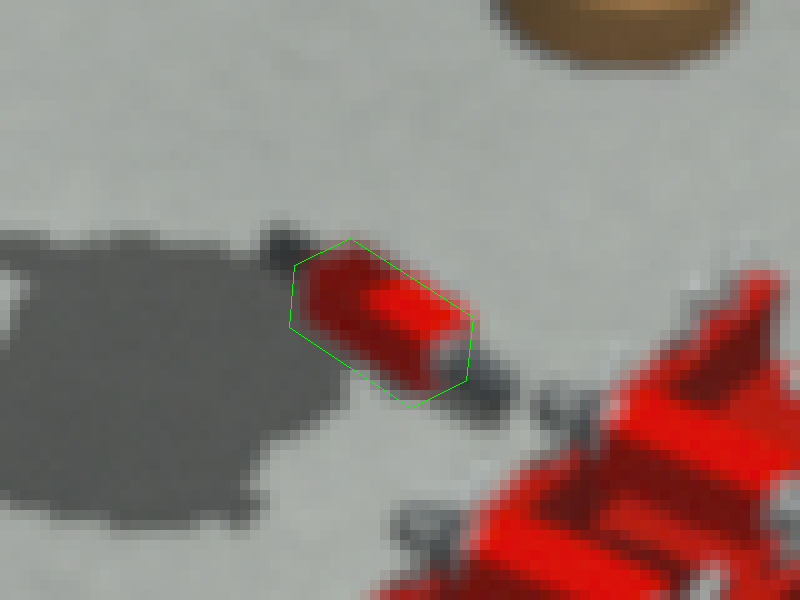

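R2 is seated and R1 has not moved. Picking R1.

Emit:
jog_arm --pt "85 0 1 -60 0 0 0" --pt "85 0 1 -110 0 0 0" --pt "85 0 1 -138 0 0 0" --pt "85 0 1 -145 0 0 0" --pt "85 0 1 -145 0 0 0" --pt "0 0 1 -145 0 0 0" --pt "0 0 1 -145 0 0 0" --pt "0 0 1 -145 0 0 0" --pt "0 0 1 -145 0 0 0" --pt "0 0 1 -145 0 0 0" --pt "0 0 1 -145 0 0 0" --pt "0 0 1 -145 0 0 0" --newtons 80

```text
clock: 56.32
tool_pos: [0.4579, 0.245, 0.0052]
ee_rot: [180.0, -0.0, 77.0]
wrist_force: [-1.8, -0.6, 15.4]
opening: 0.286
```

Emit:
jog_arm --pt "0 0 0 10 0 0 0" --pt "0 0 0 40 0 0 0" --pt "0 0 0 90 0 0 0" --pt "0 0 0 145 0 0 0" --pt "0 50 6 145 0 0 0.1" --pt "0 110 12 145 0 0 0.227" --pt "0 154 18 145 0 0 0.227" --pt "0 154 18 145 0 0 0.227" --pt "0 154 18 145 0 0 0.227" --pt "0 154 18 100 0 0 0.227" --pt "0 154 18 80 0 0 0.227" --pt "0 154 18 80 0 0 0.227" --pt "0 154 18 80 0 0 0.227"

```text
clock: 57.95
tool_pos: [0.6118, 0.2631, 0.0857]
ee_rot: [179.9, -0.0, 90.0]
wrist_force: [-0.5, 0.3, -1.4]
opening: 0.286
```

```bash
python3 look.py 20 150,300,300,500
```

```text
58.05 [0.6121 0.2632 0.0859] 0.2822455568459665
```

View pics/z20.png

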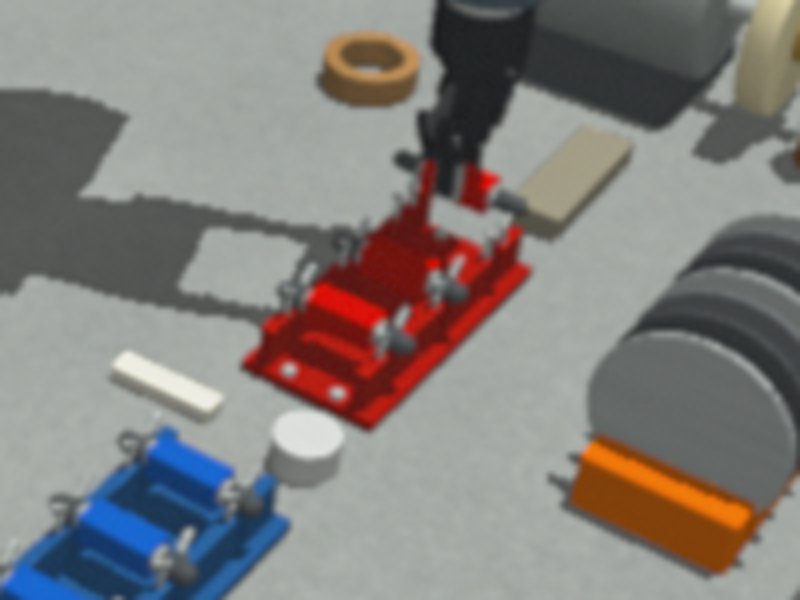

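Emit:
jog_arm --pt "0 0 0 -12 0 0 0" --pt "0 0 0 -18 0 0 0" --pt "0 0 0 -20 0 0 0" --pt "0 0 0 -22 0 0 0" --pt "0 0 0 -24 0 0 0" --pt "0 0 0 -26 0 0 0" --pt "0 0 0 -28 0 0 0" --pt "0 0 0 -30 0 0 0" --pt "0 0 0 -32 0 0 0" --pt "0 0 0 -34 0 0 0" --pt "0 0 0 -35 0 0 0" --pt "0 0 0 -36 0 0 0" --pt "0 0 0 -36 0 0 0"

```text
clock: 59.68
tool_pos: [0.6113, 0.2629, 0.0482]
ee_rot: [-180.0, 0.0, 90.0]
wrist_force: [-0.2, -2.6, -5.4]
opening: 0.285
```

Emit:
jog_arm --pt "0 0 0 -0.8 0 0 0" --pt "0 0 0 -1.2 0 0 0" --pt "0 0 0 -1.2 0 0 0"

```text
clock: 60.05
tool_pos: [0.6119, 0.2631, 0.0474]
ee_rot: [180.0, -0.0, 90.0]
wrist_force: [-0.2, -0.1, -1.7]
opening: 0.287
```

Emit:
jog_arm --pt "0 0 0 -0.3 0 0 0" --pt "0 0 0 -0.3 0 0 0"

```text
clock: 60.3
tool_pos: [0.6119, 0.263, 0.0472]
ee_rot: [180.0, -0.0, 90.0]
wrist_force: [-0.2, -0.2, 1.2]
opening: 0.287
```

Seated. Release, rise, and swing clear toward the start pose so both cameras can see everything.

Emit:
jog_arm --pt "85 0 0 0 0 0 0" --pt "85 0 0 0 0 0 0" --pt "85 0 0 0 0 0 0" --pt "85 0 0 0 0 0 0" --pt "85 0 0 20 0 0 0" --pt "85 0 0 60 0 0 0" --pt "85 0 0 110 0 0 0" --pt "85 0 0 170 0 0 0" --pt "85 -50 30 184 0 0 0" --pt "85 -100 70 184 0 0 0" --pt "85 -150 120 184 0 0 0" --pt "85 -200 160 184 0 0 0" --pt "85 -250 200 184 0 0 0" --pt "85 -300 240 184 0 0 0" --pt "85 -350 280 184 0 0 0" --pt "85 -400 320 184 0 0 0" --pt "85 -400 320 184 0 0 0" --pt "85 -400 320 184 0 0 0" --pt "85 -400 320 184 0 0 0"

```text
clock: 62.68
tool_pos: [0.2127, 0.5822, 0.2315]
ee_rot: [180.0, -0.0, 90.0]
wrist_force: [-0.5, 0.1, 0.4]
opening: 0.994
```

```bash
python3 look.py 21 150,360,200,480
python3 - <<'E'
from h import *
t=snap('top','t22'); s=snap('scene','s22')
for n,c,x,y in [('r','R',.612,.263),('r','R',.612,.183),('r','R',.612,.103),('b','B',.621,-.112),('b','B',.621,-.192),('b','B',.621,-.272)]:
    print(n,fit(t,c,x,y,0,.055,15))
cv2.imwrite('pics/z22.png',cv2.resize(t['img'][160:330,150:560],(800,332),interpolation=cv2.INTER_CUBIC))
E
```

```text
62.775 [0.2129 0.5822 0.2313] 0.9938979180868256
r [ 6.1611e+02  2.5162e+02 -2.4610e+01  4.5000e-01]
r [ 6.1367e+02  1.9755e+02 -2.7940e+01  3.8000e-01]
r [ 6.1087e+02  1.1596e+02 -3.5300e+01  3.7000e-01]
b [ 6.1930e+02 -1.2427e+02  2.4580e+01  3.5000e-01]
b [ 6.2009e+02 -1.9827e+02  4.4560e+01  3.6000e-01]
b [ 6.2010e+02 -2.7872e+02  4.3770e+01  4.1000e-01]
```

View pics/z21.png

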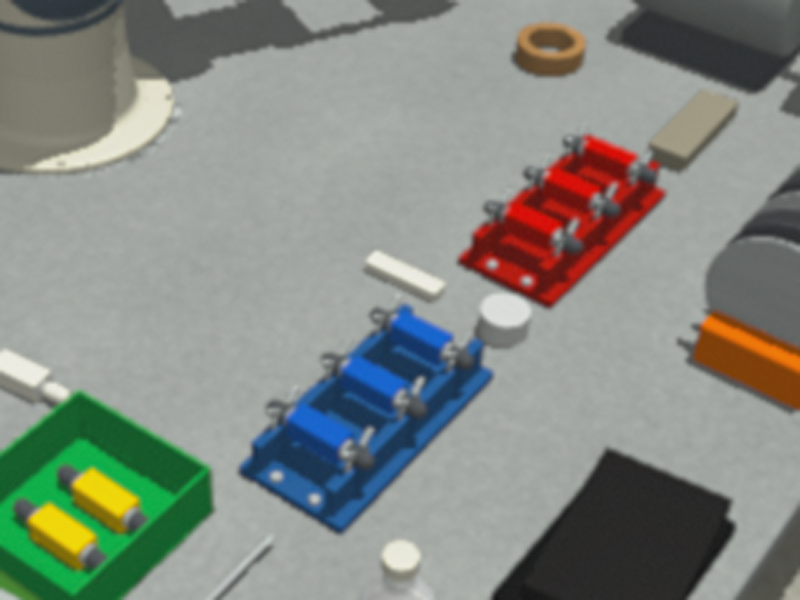

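View pics/z22.png

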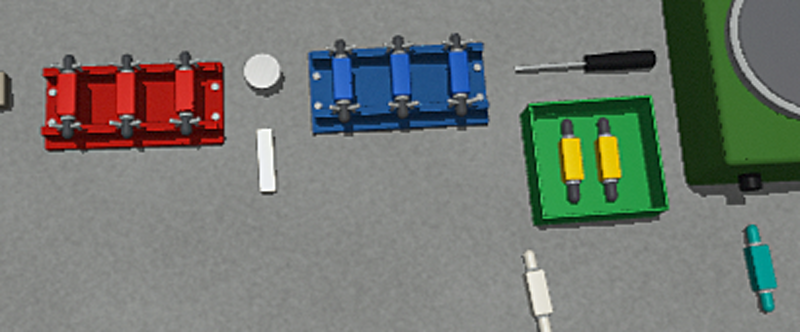

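Both views show three reds in the red rack, three blues in the blue rack and two yellows in the basket, with the bystanders where they started.

```bash
python3 -c "
from plant import close_job
print(close_job())"
```

```text
the job is handed in; nothing more can be done
None
```

I finished the tidy-up and handed the job in at about 63 s on the robot's clock, well under the 210 s limit.

- **Yellow hones:** both came out of the racks and lie side by side in the green basket.
- **Wrong-rack hones:** R3 went from the blue rack to the red rack's middle station. B3 went from the red rack to the blue rack's station nearest the tin.
- **Loose hones:** all four were present. B1 and B2 fill the blue rack, and R2 and R1 fill the red rack.
- **Pushing:** I lowered each racked hone slowly and stopped at seat height, where the force I read was between about 1 N down and 3.4 N up. R2 gave the highest reading. Force is only reported at the end of each move, so I did not read the snap peaks.

**Last checks:** in the final pictures from both cameras, all six racked hones look level and under the jaws. The tin, stick, stone, tape, screwdriver and both look-alikes appear where they were.

**Failed or disagreed:**
- The final pose fit of the racked hones failed (match scores of 0.35 to 0.45), because hone and rack are now the same colour. The seating therefore rests on the heights, the force readings and the pictures.
- The two cameras' hone positions differed by about 4 to 6 mm in x and 5 to 9 mm in y. I averaged them, and every grasp and fit worked.

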